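# Check charged battery packs in at the tool crib

### The arm

A 6-joint arm with a two-finger parallel gripper is mounted at the origin on the work surface. World frame = base frame: x ahead of the robot, y to its left, z up, the work surface at z = 0. Lengths are in mm, angles in rad, forces in N, time in s.
With the tool pointing down it reaches from about 275 to 975 mm from the base axis. Payload 8.4 kg.
Tool frame: the origin (TCP) lies at the very end of the fingers, on their centre line; the grasp point (between the pads) lies 19 mm behind it; z points along the fingers, y is the direction in which the jaws open and shut (so a half turn about z gives the same grasp; the last joint's range is limited). The gripper opens to 92 mm and grips with 3 to 60 N. Pads are 20 mm wide; open, the fingers measure 128 mm over their backs; the gripper's body (75 mm by 189 mm) begins 69 mm behind the grasp point.
Start: joints at [1.309, 0.353, 1.633, -0, 1.155, -0.002], TCP at [160.553, 604.029, 214.583] pointing down, gripper open.
Joint ranges: [-2.63, 2.63], [-0.92, 2.1], [0.06, 2.66], [-1.3, 4.44], [0, 2.69], [-3.02, 3.02]. Speed limits (rad/s): [2.22, 2.22, 2.79, 3.14, 3.14, 3.14].

### API

Orientations are given as a rotation vector (axis times angle).
In Python, from station import monitor, eyes, order gives the robot as it stands.
- The arm moves only by the tool move_arm, never from a script. Its argument "deltas" is one flat list of numbers, 7 for each row, row after row: the shift along the tool's x, y, z in m, then the turn, a rotation vector about the tool's x, y, z in degrees, then the gripper command: -1 is fully open, 1 is shut, values between are in proportion. In form: [x, y, z, wx, wy, wz, fingers, x, y, z, wx, wy, wz, fingers, ...]. A call has 1 to 10 rows; each row shifts and turns the pose as measured when the row begins, along the tool's axes as they then stand; what a row does not reach is not made up. A row lasts 1/12 s, in which the tool goes at most 41.7 mm and 7.16 degrees, less where a joint would pass 70% of its speed; a pose out of reach is approached as far as the arm can. A call with a gripper value outside its range is refused whole. The fingers move at their own pace and stop on an object; "force" is the grip in N (left out, the last holds). Time passes only in rows, so rows that do not move let the fingers close. It gives the time, the measured TCP pose, the force and the opening at its end, in the units of the state.
- monitor.sense(): the state, without advancing time (a new reading comes with each control period).
- eyes.grab_frame(name): name is "scene" or "top" or "wrist"; returns a dict with "frame" (400x640x3 uint8, blue, green, red), "camera_matrix" (3x3 intrinsics, pixels), "position" and "rotation" of the camera in the world. Camera axes: x right, y down, z forward; pixel columns grow to the right and rows downward; lengths in mm; the calibration is good to about 2 mm. A picture is of the moment at which its call begins. There is no depth.
- order.hand_in(): hands the job in, once; it reports no verdict.
The state is a dict: "clock": time; "q": joint angles; "joint_vel": joint speeds; "joint_torque": joint torques, N m; "ee_pos": TCP position; "tcp_rot": TCP orientation; "contact_force": force on the tool from outside, world axes, zero at the start; "torque": the same for the moment, N m; "finger_gap": opening from 0.0 (shut) to 1.0 (fully open).
Only numpy, scipy, OpenCV 4.12 (cv2) and the standard library are available. Lean on these libraries where they do the work, as an engineer would, in place of code of your own. Each camera call takes 0.05 s, during which the arm holds its last target. There are 200 camera calls.

### The job

Check in the battery packs waiting in the charger, working along it from left to right as seen from the robot so that the log matches the bays: squeeze the two side buttons of a pack together to unlatch it and lift it out, then show the reader its front end, its left side and its back end, in that order, each squarely facing the lens with the middle of the face at the focus point, pack upright and held still for about half a second. Stand each pack upright on the floor of an empty compartment of the grey tray, let go, and leave the other things on the bench where they are.

Things in the scene. Friction and masses are not known exactly. Their poses are not given: they have to be found in the camera images.
- pack_a: Battery pack latched at the start in the charger's left-hand bay (None: bay empty). Black block 92 (x) x 50 (y) x 68 (z) mm, about 0.5 kg; origin: centre of its underside, z up. Both long sides carry a sprung grey button; only with both fully pressed can it be lifted straight up out of the bay, and it can be carried by the pressed buttons (53 mm across). +x: front end, +y: left side; right side: rubber ribs, no label.
- pack_a_front (a point): centre of the front end face of pack_a, 46 mm from its centre, 34 mm above its underside; this end has a label above a small grey charge gauge with four dots
- pack_a_left (a point): centre of the left side face of pack_a, 25 mm from its centre, 34 mm above its underside; two small labels flank the button. Buttons (here and on the right side): grey, ribbed, 26 mm wide at mid-length, centre 48 mm (38 to 58) above the underside, 7 mm proud when out (64 mm over both), 5.5 mm travel, spring 4 N at first, 9 N fully in; each moves a latch tongue low on its side
- pack_a_back (a point): centre of the back end face of pack_a, 46 mm from its centre, 34 mm above its underside; this end has one large label
- pack_b: Battery pack latched at the start in the charger's middle bay (None: bay empty). Black block 92 (x) x 50 (y) x 68 (z) mm, about 0.5 kg; origin: centre of its underside, z up. Both long sides carry a sprung grey button; only with both fully pressed can it be lifted straight up out of the bay, and it can be carried by the pressed buttons (53 mm across). +x: front end, +y: left side; right side: rubber ribs, no label.
- pack_b_front (a point): centre of the front end face of pack_b, 46 mm from its centre, 34 mm above its underside; this end has a label above a small grey charge gauge with four dots
- pack_b_left (a point): centre of the left side face of pack_b, 25 mm from its centre, 34 mm above its underside; two small labels flank the button. Buttons (here and on the right side): grey, ribbed, 26 mm wide at mid-length, centre 48 mm (38 to 58) above the underside, 7 mm proud when out (64 mm over both), 5.5 mm travel, spring 4 N at first, 9 N fully in; each moves a latch tongue low on its side
- pack_b_back (a point): centre of the back end face of pack_b, 46 mm from its centre, 34 mm above its underside; this end has one large label
- pack_c: Battery pack latched at the start in the charger's right-hand bay (None: bay empty). Black block 92 (x) x 50 (y) x 68 (z) mm, about 0.5 kg; origin: centre of its underside, z up. Both long sides carry a sprung grey button; only with both fully pressed can it be lifted straight up out of the bay, and it can be carried by the pressed buttons (53 mm across). +x: front end, +y: left side; right side: rubber ribs, no label.
- pack_c_front (a point): centre of the front end face of pack_c, 46 mm from its centre, 34 mm above its underside; this end has a label above a small grey charge gauge with four dots
- pack_c_left (a point): centre of the left side face of pack_c, 25 mm from its centre, 34 mm above its underside; two small labels flank the button. Buttons (here and on the right side): grey, ribbed, 26 mm wide at mid-length, centre 48 mm (38 to 58) above the underside, 7 mm proud when out (64 mm over both), 5.5 mm travel, spring 4 N at first, 9 N fully in; each moves a latch tongue low on its side
- pack_c_back (a point): centre of the back end face of pack_c, 46 mm from its centre, 34 mm above its underside; this end has one large label
- charger: Fixed black charger, 116 (x) x 344 (y) mm; origin: centre of its underside; -x faces the robot. Three bays at y = +108, 0, -108 mm; bay floors 12 mm above the bench. Packs stand sunk 21.5 mm in them, front ends towards the charger's -y (right); the rims are 33.5 mm above the bench, below the buttons.
- reader: Fixed label reader: grey camera head, 56 x 58 mm face, on a steel foot, 105 mm high over all; origin at bench level under the head; its x axis is the horizontal direction in which it looks.
- lens (a point): middle of the reader's round lens, 55 mm above the bench
- focus (a point): the reader's focus point: on the lens axis, 120 mm in front of the lens, 55 mm above the bench; the middle of a face being read belongs here. Its frame is the reader's.
- tray: Loose grey plastic tray, 340 (its x) x 120 (its y) mm, 0.9 kg, origin at the centre of its underside. Floor 4 mm thick, outer walls 4 mm thick and 30 mm high; two cross walls make three compartments with centres at x = -112, 0, +112 mm, each about 108 (x) x 112 (y) mm inside: a pack stands in one with its long side across the tray (along the tray's y).
- wrench: Bystander: steel spanner, 150 mm, lying flat. Origin at the centre of its underside.
- tape: Bystander: grey tape roll lying flat, 92 mm across, 45 mm high. Origin at the centre of its underside.
- driver: Bystander: black-handled screwdriver, 190 mm, lying flat. Origin at the centre of its underside.
- jar: Bystander: white plastic jar with a grey lid, 66 mm across, 150 mm tall. Origin at the centre of its underside.
- slide_pack: Bystander: larger flat slide-on battery pack of another tool, 118 x 76 x 62 mm, not part of this job. Origin at the centre of its underside.
There are look-alikes about, which are no part of the job. What is shaped like the pack_a but blue or yellow is not meant.

How it is judged:
By the outcome, as a careful person would: the job done as asked, in the order asked, and still so for the second after the job is handed in, with the robot touching nothing.
Of pack_a, pack_b, pack_c only 2 to 3 are there at a start; the rules pass over those that are not, and their reading is None.
At some moment in a run one of tray may be knocked a few centimetres aside while the robot is not near it.
Once in a run the grip may slacken for a moment while it holds something.
It also fails if it takes over 210 s, if anything falls off the work surface, if the arm or the gripper's body presses on something with over 40 N, if the wrist force passes 120 N, or if a joint passes its speed limit or range.

## Working session

There is one attempt and no reset: what is moved stays moved. The work goes in short steps, Python scripts to look and compute and a tool call to move; the robot and the scene stay as the last step left them, time stands still between calls to the robot, and variables do not carry over. Pictures are saved under pics/ and viewed, about 12 in all and at most 16, crops included, and the job is handed in when it is done.

Besides the shell and the picture viewer there is one more tool, called after "Call:" in YAML: its name, and indented under it one key for each argument. move_arm: Moves the arm, as the interface text tells. Its arguments: {"type":"object","properties":{"deltas":{"type":"array","items":{"type":"number"}},"force":{"type":"number"}},"required":["deltas"]}

```bash
ls; mkdir -p pics; python3 - <<'E'
from station import monitor, eyes
import cv2
s=monitor.sense(); print(s)
for n in ("scene","top"):
    f=eyes.grab_frame(n); cv2.imwrite(f"pics/{n}0.png",f["frame"]); print(n,f["camera_matrix"],f["position"],f["rotation"])
E
```

```text
pics
{'clock': 0.0, 'q': array([ 1.30861255e+00,  3.53640239e-01,  1.63413407e+00,  1.29813416e-05,
        1.15518698e+00, -2.38720786e-03]), 'joint_vel': array([-0.0007706 ,  0.00022587,  0.00145472, -0.00055058, -0.00261266,
       -0.00090299]), 'joint_torque': array([ 1.63351953e-03, -5.93849087e+01, -3.34224093e+01,  6.98705460e-02,
        2.33705167e-02, -1.57112336e-04]), 'ee_pos': array([160.41256687, 603.55241465, 213.86865858]), 'tcp_rot': array([-4.06923983e-01, -3.11493252e+00,  2.12846881e-03]), 'contact_force': array([-0.39700257,  0.31707121,  0.62118273]), 'torque': array([-0.00395802,  0.03797286, -0.01224108]), 'finger_gap': 1.000948082140746}
scene [[416.35430084   0.         317.84074357]
 [  0.         416.35430084 196.1855114 ]
 [  0.           0.           1.        ]] [1151.75235094   94.63587437  996.23710369] [-1.78972894 -1.99463604  0.58356172]
top [[366.20902251   0.         324.10569051]
 [  0.         366.20902251 205.01260385]
 [  0.           0.           1.        ]] [354.73668285  54.22733897 944.7531623 ] [-1.90905806  2.31365833 -0.23171329]
```

View pics/scene0.png

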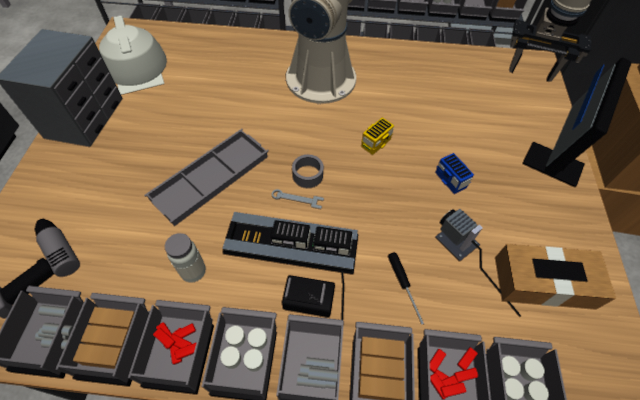

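View pics/top0.png

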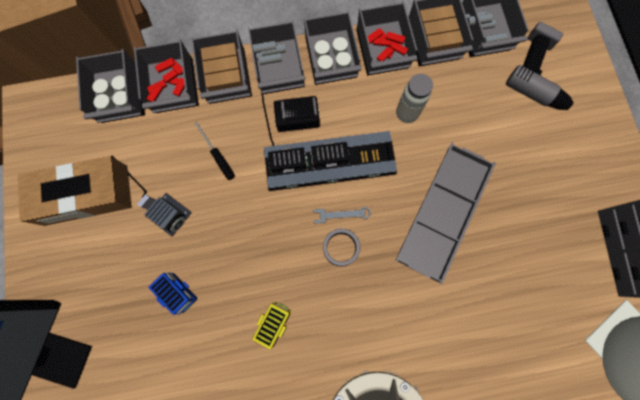

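Packs are in the left and middle bays (the right bay shows bare contacts). The reader faces toward the robot and to its right. Next, enlarged crops.

```bash
python3 - <<'E'
import cv2, numpy as np
t=cv2.imread("pics/top0.png"); s=cv2.imread("pics/scene0.png")
r=lambda im,x,y,w,h,k: cv2.resize(im[y:y+h,x:x+w],None,fx=k,fy=k,interpolation=cv2.INTER_CUBIC)
cv2.imwrite("pics/c1.png",np.vstack([r(t,130,120,265,80,3),r(t,130,185,265,60,3)]))
cv2.imwrite("pics/c2.png",np.hstack([r(t,390,140,110,145,4),r(s,140,125,135,145,2.5)[:580] if 0 else cv2.resize(s[125:270,140:275],(360,580))]))
cv2.imwrite("pics/c3.png",r(s,215,200,265,80,3))
E
```

```text
(no output)
```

View pics/c1.png

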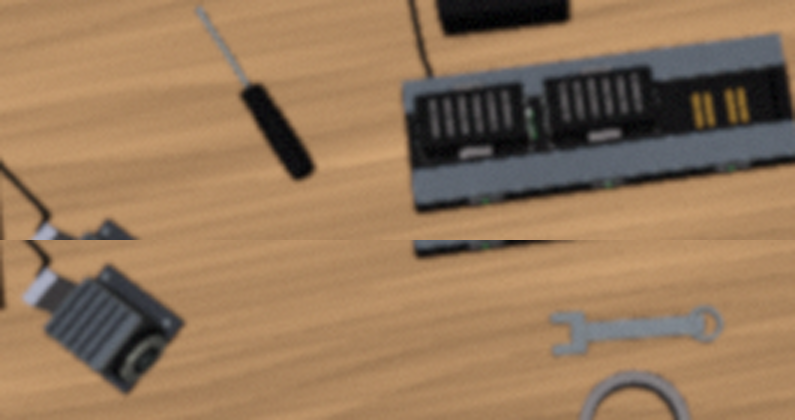

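View pics/c2.png

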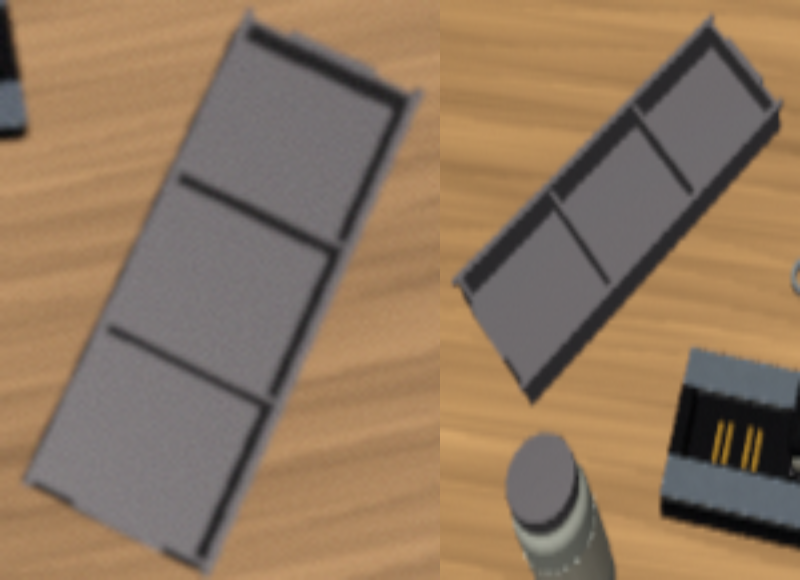

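View pics/c3.png

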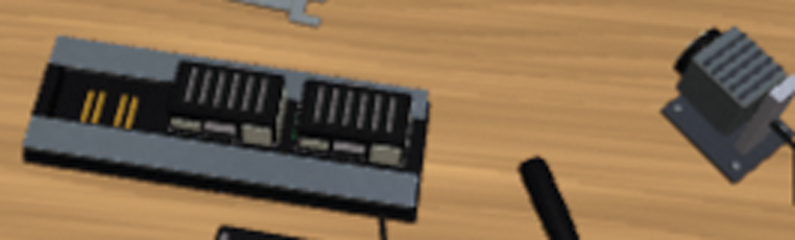

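The crops show the charger rim, tray rim and reader corners clearly. Now I fit poses from the corners I read off, and enlarge the reader.

```bash
cat > h.py <<'E'
import numpy as np, cv2
from scipy.spatial.transform import Rotation as R
from scipy.optimize import least_squares
CAM={"scene":([[416.354,0,317.841],[0,416.354,196.186],[0,0,1]],[1151.752,94.636,996.237],[-1.78972894,-1.99463604,0.58356172]),
"top":([[366.209,0,324.106],[0,366.209,205.013],[0,0,1]],[354.737,54.227,944.753],[-1.90905806,2.31365833,-0.23171329])}
def setcam(n,f): CAM[n]=(f["camera_matrix"],f["position"],np.array(f["rotation"]))
def mat(r): r=np.array(r,float); return r if r.shape==(3,3) else R.from_rotvec(r).as_matrix()
def proj(n,P):
    K,p,r=CAM[n]; c=(np.atleast_2d(P)-p)@mat(r); u=c@np.array(K).T; return u[:,:2]/u[:,2:]
def ray(n,px,z):
    K,p,r=CAM[n]; d=mat(r)@np.linalg.solve(np.array(K),[*px,1]); p=np.array(p); return p+d*(z-p[2])/d[2]
def world(pose,L):
    x,y,a=pose; c,s=np.cos(a),np.sin(a); L=np.atleast_2d(L)
    return np.c_[x+c*L[:,0]-s*L[:,1], y+s*L[:,0]+c*L[:,1], L[:,2]]
def fit(obs,x0):
    """obs: list (cam, local pt, px) -> planar pose; prints residuals"""
    f=lambda v: np.concatenate([proj(n,world(v,L))[0]-px for n,L,px in obs])
    r=least_squares(f,x0,loss="soft_l1",x_scale=[100,100,1]); print(r.x[:2].round(1),np.degrees(r.x[2]).round(2),"res px",f(r.x).reshape(-1,2).round(1).tolist()); return r.x
E
python3 - <<'E'
from h import *
z=33.5
print("charger");c=fit([("scene",(-58,-172,z),(234,212.3)),("scene",(-58,172,z),(357.7,229.3)),("scene",(58,172,z),(354.3,269)),("scene",(58,-172,z),(223.3,249.3)),
("top",(58,172,z),(264.3,147.3)),("top",(58,-172,z),(390,132)),("top",(-58,172,z),(268.3,188.3))],[500,50,0])
for y in(108,0,-108): print(world(c,(0,y,12)).round(1))
# pack-top check corners (z=80) of bay a, b
for y in(108,0):
  print(((proj("top",world(c,[(25,y+46,80),(25,y-46,80),(-25,y+46,80)]))-[130,120])*3).round().tolist())
t0=np.mean([ray("top",p,30) for p in[(452,143),(495,163.75),(442,283),(396.25,260.75)]],0);print(t0)
print("tray");
d=ray("top",(452,143),30)-ray("top",(396.25,260.75),30);a=np.arctan2(d[1],d[0])
T=fit([("top",(170,60,30),(452,143)),("top",(170,-60,30),(495,163.75)),("top",(-170,-60,30),(442,283)),("top",(-170,60,30),(396.25,260.75)),
("scene",(-170,60,30),(267.5,150.75)),("scene",(-170,-60,30),(242,129.5)),("scene",(170,-60,30),(146.75,195.5)),("scene",(170,60,30),(172.6,221.3))],[*t0[:2],a])
for o in[("top",(165,213)),("scene",(458,235))]: print(ray(*o,55))
t=cv2.imread("pics/top0.png"); s=cv2.imread("pics/scene0.png")
r=lambda im,x,y,w,h,k: cv2.resize(im[y:y+h,x:x+w],None,fx=k,fy=k,interpolation=cv2.INTER_CUBIC)
cv2.imwrite("pics/c4.png",np.hstack([r(t,140,185,50,60,8),r(s,433,203,50,60,8)]))
E
```

```text
charger
[657.6 -12.9] -3.04 res px [[-2.1, -1.8], [1.0, -0.4], [-0.3, 0.3], [-3.6, -0.4], [-3.1, -0.3], [0.2, -2.1], [-2.5, 1.1]]
[[663.4  94.9  12. ]]
[[657.6 -12.9  12. ]]
[[ 651.9 -120.7   12. ]]
[[409.0, 95.0], [519.0, 81.0], [416.0, 153.0]]
[[539.0, 78.0], [648.0, 64.0], [546.0, 135.0]]
[ 467.26653235 -280.967481     30.        ]
tray
[ 467.4 -277.3] -37.87 res px [[-1.9, 1.2], [-2.3, 0.2], [-1.1, -0.2], [-0.1, -0.4], [-1.0, -0.3], [-1.7, -0.1], [-0.8, -0.8], [-1.0, -0.4]]
[590.99157477 413.96736104  55.        ]
[610.09839673 415.06089441  55.        ]
```

View pics/c4.png

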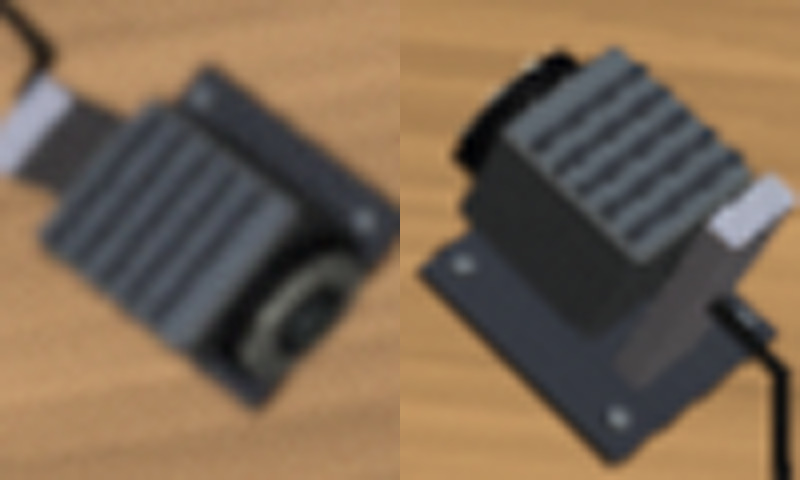

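The reader's head and lens are visible. Head-top corners in the top image are (145,214.8), (160,197.5), (177.3,210.6), (162.5,228.1), and the lens is on the lower-right face. I fit the reader next and plan the first move.

```bash
cat >> h.py <<'E'
def ang(a): return (a+180)%360-180
def plan(pos=None,ty=None):
    """from present pose: turn needed about tool z (deg), tilt fix, and then shift in tool axes AFTER the turn (mm), for a down-pointing tool with its y at world angle ty"""
    from station import monitor
    s=monitor.sense(); M=R.from_rotvec(s["tcp_rot"]).as_matrix(); p=np.array(s["ee_pos"])
    cur=np.degrees(np.arctan2(M[1,1],M[0,1])); ty=cur if ty is None else ty
    a=np.radians(ty); y=np.array([np.cos(a),np.sin(a),0]); z=np.array([0,0,-1.]); G=np.c_[np.cross(y,z),y,z]
    rv=R.from_matrix(M.T@G).as_rotvec(degrees=True)
    print("t %.2f tcp %s toolY %.2f gap %.3f F %s q6 %.2f"%(s["clock"],p.round(1),cur,s["finger_gap"],np.round(s["contact_force"],1),s["q"][5]))
    if pos is not None: 
        d=G.T@(np.array(pos)-p); print(" turn(tool,deg)",rv.round(2)," then shift mm",d.round(1)," |d|",np.linalg.norm(d).round(1))
E
python3 - <<'E'
from h import *
C={"top":[(145,214.75),(160,197.5),(177.25,210.6),(162.5,228.1)],"scene":[(476.1,223.6),(463,235.75),(446.1,219.25),(459.9,209)]} # BR,BL,FL,FR?
for z in(84,):
  for n,p in C.items():
    W=[ray(n,q,z)[:2] for q in p]; print(n,np.round(W,1).tolist())
    e=lambda i,j:(np.linalg.norm(W[j]-W[i]).round(1),np.degrees(np.arctan2(*(W[j]-W[i])[::-1])).round(1))
    print(" side edges (look dir)",e(1,2),e(0,3)," front/back",e(2,3),e(1,0))
# foot
for q in[(166,193.1),(190,212.5),(172.75,236.25)]: print(ray("top",q,5)[:2].round(1))
for q in[(435.6,237),(459.5,261)]: print(ray("scene",q,0)[:2].round(1))
print("lens",ray("top",(177.7,223.8),55))
plan((640,60,330),-3)
E
```

```text
top [[588.2, 449.8], [623.6, 410.2], [583.5, 372.8], [548.0, 411.8]]
 side edges (look dir) (np.float64(54.8), np.float64(-136.9)) (np.float64(55.2), np.float64(-136.6))  front/back (np.float64(52.8), np.float64(132.2)) (np.float64(53.1), np.float64(131.9))
scene [[588.5, 453.7], [627.5, 417.4], [584.2, 378.6], [549.1, 416.3]]
 side edges (look dir) (np.float64(58.2), np.float64(-138.1)) (np.float64(54.4), np.float64(-136.6))  front/back (np.float64(51.6), np.float64(133.0)) (np.float64(53.3), np.float64(137.1))
[657.2 426.1]
[593.1 369.8]
[539.6 420.8]
[591.5 372.7]
[655.9 431.4]
lens [558.07093913 386.01871778  55.        ]
t 0.10 tcp [160.4 603.6 213.9] toolY 75.11 gap 0.997 F [ 0.3  1.1 -0.2] q6 -0.00
 turn(tool,deg) [-6.000e-02  5.000e-02  7.811e+01]  then shift mm [-517.7  507.4 -116.1]  |d| 734.1
```

Call:
move_arm:
  deltas: [0,0,-0.012,0,0,7.1,-1,0,0,-0.012,0,0,7.1,-1,0,0,-0.012,0,0,7.1,-1,0,0,-0.012,0,0,7.1,-1,0,0,-0.012,0,0,7.1,-1,0,0,-0.012,0,0,7.1,-1,0,0,-0.012,0,0,7.1,-1,0,0,-0.012,0,0,7.1,-1,0,0,-0.012,0,0,7.1,-1,0,0,-0.012,0,0,7.1,-1]

```text
clock: 0.93
ee_pos: [159.4, 599.6, 331.0]
tcp_rot: [2.149, 2.28, -0.023]
contact_force: [-0.5, 0.2, -0.9]
finger_gap: 1.003
```

Call:
move_arm:
  deltas: [0,0,-0.012,0,0,7.1,-1,-0.025,0.03,-0.008,0,0,0,-1,-0.025,0.03,-0.008,0,0,0,-1,-0.025,0.03,-0.008,0,0,0,-1,-0.025,0.03,-0.008,0,0,0,-1,-0.025,0.03,-0.008,0,0,0,-1,-0.025,0.03,-0.008,0,0,0,-1,-0.025,0.03,-0.008,0,0,0,-1,-0.025,0.03,-0.008,0,0,0,-1,-0.025,0.03,-0.008,0,0,0,-1]

```text
clock: 1.77
ee_pos: [415.2, 350.1, 418.2]
tcp_rot: [2.289, 2.14, -0.029]
contact_force: [0.3, 0.3, 0.4]
finger_gap: 1.0
```

```bash
python3 - <<'E'
from h import *
plan((560,250,400),-3)
E
```

```text
t 1.77 tcp [415.2 350.1 418.2] toolY -3.85 gap 1.000 F [0.3 0.3 0.4] q6 0.77
 turn(tool,deg) [-0.42  1.09 -0.85]  then shift mm [-92.4 149.8  18.2]  |d| 176.9
```

Call:
move_arm:
  deltas: [-0.019,0.03,0.004,0,0.3,-0.2,-1,-0.019,0.03,0.004,0,0.3,-0.2,-1,-0.019,0.03,0.004,0,0.3,-0.2,-1,-0.019,0.03,0.004,0,0.2,-0.2,-1,-0.019,0.03,0.004,0,0,0,-1,0,0,0,0,0,0,-1]

```text
clock: 2.27
ee_pos: [569.1, 234.0, 398.6]
tcp_rot: [-2.282, -2.154, 0.003]
contact_force: [-1.4, -0.3, -1.1]
finger_gap: 0.998
```

```bash
python3 - <<'E'
from h import *
from station import eyes
plan((560,250,400),-3)
f=eyes.grab_frame("wrist"); setcam("wrist",f); print(f["camera_matrix"].tolist(),f["position"],f["rotation"])
cv2.imwrite("pics/w1.png",f["frame"])
np.save("w1.npy",np.r_[np.ravel(f["position"]),np.ravel(f["rotation"])])
print(proj("wrist",world([657.6,-12.9,np.radians(-3)],[(58,172,33.5),(58,-172,33.5),(-58,-172,33.5)])))
print(proj("wrist",[558,386,55]))
E
```

```text
t 2.27 tcp [569.1 234.  398.6] toolY -3.30 gap 0.998 F [-1.4 -0.3 -1.1] q6 0.44
 turn(tool,deg) [-0.23 -0.07 -0.3 ]  then shift mm [15.5 -9.9 -1.4]  |d| 18.5
[[307.86656819620583, 0.0, 321.6634449690225], [0.0, 307.86656819620583, 195.83898834568606], [0.0, 0.0, 1.0]] [574.8601421  311.48392162 568.7034686 ] [ 2.86514432 -0.08021222 -0.01767962]
[[410.87966973 193.61578563]
 [398.68713108 351.2378489 ]
 [343.54433374 351.24300768]]
[[309.50258491  59.27966328]]
```

View pics/w1.png

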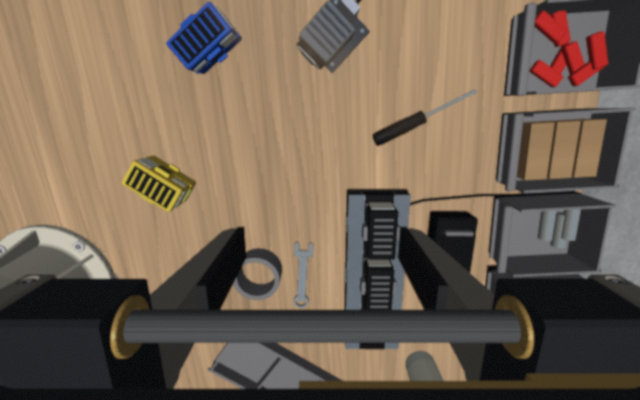

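Wrist view: charger at (345-410,190-348), reader at (335,35). I go closer to the reader for a sharper fix.

Call:
move_arm:
  deltas: [0.017,-0.003,0.034,0,0,0,-1,0.017,-0.003,0.034,0,0,0,-1,0.017,-0.003,0.034,0,0,0,-1,0.017,-0.003,0.034,0,0,0,-1,0.017,-0.003,0.034,0,0,0,-1,0,0,0,0,0,0,-1,0,0,0,0,0,0,-1]

```text
clock: 2.9
ee_pos: [552.3, 328.3, 225.8]
tcp_rot: [-2.282, -2.151, -0.002]
contact_force: [-0.0, -0.7, 0.6]
finger_gap: 0.999
```

```bash
cat >> h.py <<'E'
def wrist(name):
    from station import eyes
    f=eyes.grab_frame("wrist"); np.save(name+".npy",np.r_[np.ravel(f["camera_matrix"]),np.ravel(f["position"]),np.ravel(f["rotation"])]); cv2.imwrite(f"pics/{name}.png",f["frame"]); return f["frame"]
def lw(name):
    a=np.load(name+".npy"); CAM[name]=(a[:9].reshape(3,3),a[9:12],a[12:])
def crop(im,x,y,w,h,k,out): cv2.imwrite(f"pics/{out}.png",cv2.resize(im[y:y+h,x:x+w],None,fx=k,fy=k,interpolation=cv2.INTER_CUBIC))
E
python3 - <<'E'
from h import *
plan(); im=wrist("w2"); lw("w2"); p=proj("w2",[[588,413,84],[558,386,55]]); print(p)
x,y=int(p[0][0])-80,max(0,int(p[0][1])-60); print(x,y)
crop(im,x,y,160,120,5,"w2c")
E
```

```text
t 2.90 tcp [552.3 328.3 225.8] toolY -3.40 gap 0.999 F [-0.  -0.7  0.6] q6 0.59
[[353.3203637   99.76969254]
 [323.86251702 128.35470235]]
273 39
```

View pics/w2c.png

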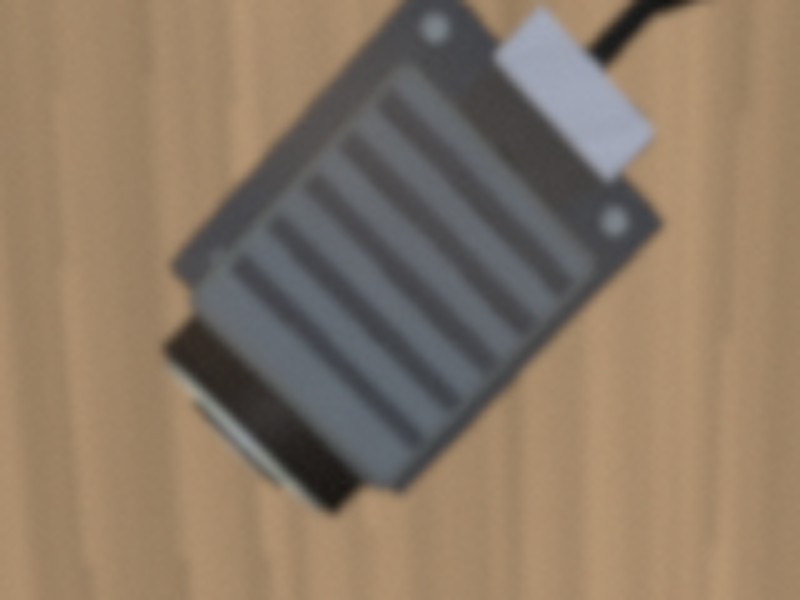

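```bash
python3 - <<'E'
from h import *
lw("w2"); px=lambda u,v:(273+u/5,39+v/5)
BL,BR,FR,FL=[ray("w2",px(*q),84)[:2] for q in[(400,65),(602,262),(385,488),(193,292)]]
e=lambda a,b:(np.linalg.norm(b-a).round(1),np.degrees(np.arctan2(*(b-a)[::-1])).round(1))
print("sides",e(BL,FL),e(BR,FR),"front",e(FL,FR),"back",e(BL,BR)); print("front mid",((FL+FR)/2).round(1),"back mid",((BL+BR)/2).round(1))
A,B=[ray("w2",px(*q),55)[:2] for q in[(165,349),(335,515)]]; print("hood",e(A,B),((A+B)/2).round(1))
S=[ray("w2",px(*q),5)[:2] for q in[(434,27),(614,221)]]; print("screws",e(*S),np.mean(S,0))
L,Rr=[ray("w2",px(*q),5)[:2] for q in[(175,268),(412,0)]];print("foot side",e(Rr,L))
th=np.radians(-137); m=(A+B)/2
print("lat offsets of hood mid, front mid, back mid, screws mid from line dir -137:",[float(np.cross([np.cos(th),np.sin(th)],q-m)) for q in[(FL+FR)/2,(BL+BR)/2,np.mean(S,0)]])
plan((668,20,170),-3)
E
```

```text
sides (np.float64(56.0), np.float64(-137.3)) (np.float64(59.0), np.float64(-136.9)) front (np.float64(53.3), np.float64(-47.8)) back (np.float64(52.8), np.float64(-44.5))
front mid [565.7 397.8] back mid [607.8 437. ]
hood (np.float64(50.8), np.float64(-46.9)) [557.5 388.9]
screws (np.float64(61.4), np.float64(-47.0)) [625.92607292 453.40654262]
foot side (np.float64(80.8), np.float64(-136.7))
lat offsets of hood mid, front mid, back mid, screws mid from line dir -137: [-0.8892775742862131, -0.7951215261743769, -0.48904599441627283]
t 2.95 tcp [551.9 328.  225.6] toolY -3.42 gap 1.000 F [-0.3 -0.7 -1.3] q6 0.59
 turn(tool,deg) [-0.23 -0.28 -0.42]  then shift mm [-301.5  132.    55.6]  |d| 333.8<stdin>:10: DeprecationWarning: Arrays of 2-dimensional vectors are deprecated. Use arrays of 3-dimensional vectors instead. (deprecated in NumPy 2.0)
```

Call:
move_arm:
  deltas: [-0.03,0.013,0.005,0,0,-0.4,-1,-0.03,0.013,0.005,0,0,0,-1,-0.03,0.013,0.005,0,0,0,-1,-0.03,0.013,0.005,0,0,0,-1,-0.03,0.013,0.005,0,0,0,-1,-0.03,0.013,0.005,0,0,0,-1,-0.03,0.013,0.005,0,0,0,-1,-0.03,0.013,0.005,0,0,0,-1,-0.03,0.013,0.005,0,0,0,-1,-0.015,0.007,0.003,0,0,0,-1]

```text
clock: 3.78
ee_pos: [672.4, 28.3, 200.1]
tcp_rot: [2.265, 2.164, 0.044]
contact_force: [-0.1, -0.0, 0.1]
finger_gap: 1.0
```

Call:
move_arm:
  deltas: [0,0,0,0,0,0,-1,0,0,0,0,0,0,-1]

```text
clock: 3.95
ee_pos: [674.6, 23.2, 204.2]
tcp_rot: [2.268, 2.154, 0.049]
contact_force: [0.0, -0.2, -0.1]
finger_gap: 1.002
```

```bash
python3 - <<'E'
from h import *
plan((668,20,170),-3); im=wrist("w3"); lw("w3"); print(proj("w3",[[663,95,80],[658,-13,80]]))
cv2.imwrite("pics/w3c.png",cv2.resize(im[60:310,130:510],None,fx=2.1,fy=2.1,interpolation=cv2.INTER_CUBIC))
E
```

```text
t 3.95 tcp [674.6  23.2 204.2] toolY -2.96 gap 1.002 F [ 0.  -0.2 -0.1] q6 0.07
 turn(tool,deg) [ 1.78 -0.79  0.05]  then shift mm [-3.5 -6.5 34.2]  |d| 35.0
[[300.49702158 117.90208932]
 [302.86402641 227.28005994]]
```

View pics/w3c.png

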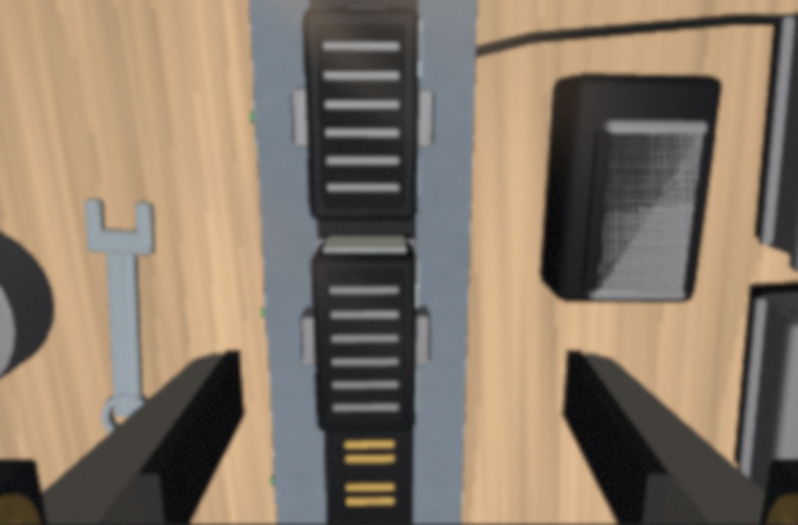

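```bash
python3 - <<'E'
from h import *
lw("w3"); px=lambda u,v:(130+u/2.1,60+v/2.1); r=lambda u,v,z: ray("w3",px(u,v),z)[:2].round(1)
for nm,cs,bt in(("a",[(305,12),(418,12),(416,217),(308,215)],[(295,118),(432,118)]),("b",[(315,250),(413,250),(411,428),(320,428)],[(303,336),(429,336)])):
  W=np.array([r(*c,80) for c in cs]); B=np.array([r(*b,60) for b in bt]); print(nm,W.tolist(),"c",W.mean(0).round(1),"w,l",np.linalg.norm(W[0]-W[1]).round(1),np.linalg.norm(W[1]-W[2]).round(1),"btn",B.tolist(),"mid",B.mean(0))
  d=(W[0]+W[1]-W[2]-W[3]);print(" dir",np.degrees(np.arctan2(d[1],d[0])))
print("rim edges", [r(*q,33.5).tolist() for q in[(250,50),(273,400),(476,50),(463,400)]])
print("contacts b->c",r(369,470,12))
E
```

```text
a [[643.7, 141.0], [691.5, 138.8], [686.7, 51.2], [637.3, 54.8]] c [664.8  96.4] w,l 47.9 87.7 btn [[632.8, 97.9], [697.2, 94.6]] mid [665.    96.25]
 dir 86.31285014377744
b [[639.1, 38.3], [684.6, 35.7], [679.3, -55.5], [633.8, -52.5]] c [659.2  -8.5] w,l 45.6 91.4 btn [[626.8, -10.3], [691.5, -14.3]] mid [659.15 -12.3 ]
 dir 86.66675855694236
rim edges [[610.3, 131.4], [602.3, -57.0], [722.5, 126.0], [711.0, -64.1]]
contacts b->c [ 652.8 -118.4]
```

Both packs check out (64.5 mm over the buttons; a at (664.5, 95.5), b at (659, −12.7), charger yaw −3.2°). I go above pack a.

Call:
move_arm:
  deltas: [0.018,-0.0035,0.018,0.4,-0.2,0,-1,0.018,-0.0035,0.018,0.4,-0.2,0,-1,0.018,-0.0035,0.018,0.4,-0.2,0,-1,0.016,-0.0035,0.018,0.4,-0.2,0,-1,0,0,0,0,0,0,-1,0,0,0,0,0,0,-1]

```text
clock: 4.5
ee_pos: [667.1, 103.5, 140.0]
tcp_rot: [2.267, 2.162, 0.017]
contact_force: [1.8, -0.4, 0.3]
finger_gap: 1.0
```

```bash
python3 - <<'E'
from h import *
plan((664.5,95.5,44),-3.2)
E
```

```text
t 4.50 tcp [667.1 103.5 140. ] toolY -2.72 gap 1.000 F [ 1.8 -0.4  0.3] q6 0.20
 turn(tool,deg) [ 0.82 -0.09  0.48]  then shift mm [-8.1 -2.1 96. ]  |d| 96.4
```

Call:
move_arm:
  deltas: [-0.004,-0.001,0.01,0.4,0,0.3,-1,-0.004,-0.001,0.01,0.4,0,0.2,-1,0,0,0.012,0,0,0,-1,0,0,0.012,0,0,0,-1,0,0,0.008,0,0,0,-1,0,0,0,0,0,0,-1,0,0,0,0,0,0,-1]

```text
clock: 5.08
ee_pos: [666.1, 93.3, 86.6]
tcp_rot: [2.284, 2.156, 0.007]
contact_force: [0.8, -0.0, 1.2]
finger_gap: 1.003
```

```bash
python3 - <<'E'
from h import *
plan((664.5,95.5,44),-3.2)
E
```

```text
t 5.08 tcp [666.1  93.3  86.6] toolY -3.31 gap 1.003 F [ 0.8 -0.   1.2] q6 0.19
 turn(tool,deg) [ 0.21 -0.13 -0.11]  then shift mm [ 2.1 -1.7 42.6]  |d| 42.7
```

Call:
move_arm:
  deltas: [0.001,-0.001,0.01,0.2,0,0,-1,0.001,-0.001,0.01,0,0,0,-1,0,0,0.01,0,0,0,-1,0,0,0.008,0,0,0,-1,0,0,0.003,0,0,0,-1,0,0,0,0,0,0,-1,0,0,0,0,0,0,-1]

```text
clock: 5.67
ee_pos: [664.0, 95.5, 40.8]
tcp_rot: [-2.283, -2.155, -0.002]
contact_force: [0.1, 0.4, -0.0]
finger_gap: 0.996
```

```bash
python3 - <<'E'
from h import *
plan((664.5,95.5,44),-3.2)
E
```

```text
t 5.67 tcp [664.   95.5  40.8] toolY -3.33 gap 0.996 F [ 0.1  0.4 -0. ] q6 0.20
 turn(tool,deg) [-0.05 -0.13 -0.13]  then shift mm [ 0.   0.5 -3.2]  |d| 3.3
```

Call:
move_arm:
  deltas: [0,0,0,0,0,0,1,0,0,0,0,0,0,1,0,0,0,0,0,0,1,0,0,0,0,0,0,1,0,0,0,0,0,0,1,0,0,0,0,0,0,1,0,0,0,0,0,0,1,0,0,0,0,0,0,1]
  force: 45

```text
clock: 6.33
ee_pos: [664.3, 95.8, 42.9]
tcp_rot: [-2.284, -2.155, -0.003]
contact_force: [0.8, -0.3, -5.1]
finger_gap: 0.543
```

Call:
move_arm:
  deltas: [0,0,-0.006,0,0,0,1,0,0,-0.008,0,0,0,1,0,0,-0.01,0,0,0,1,0,0,0,0,0,0,1]

```text
clock: 6.67
ee_pos: [664.2, 95.4, 67.4]
tcp_rot: [-2.283, -2.155, -0.002]
contact_force: [-0.1, -0.7, -4.6]
finger_gap: 0.545
```

```bash
python3 - <<'E'
from h import *
plan((664.5,95.5,130),-3.2)
E
```

```text
t 6.67 tcp [664.2  95.4  67.4] toolY -3.32 gap 0.545 F [-0.1 -0.7 -4.6] q6 0.20
 turn(tool,deg) [-0.03 -0.12 -0.12]  then shift mm [  0.1   0.3 -62.6]  |d| 62.6
```

Carrying 4.6 N, so the pack is unlatched and out. Raise it, turn it, and check where the blue look-alike is.

Call:
move_arm:
  deltas: [0,0,-0.015,0,0,0,1,0,0,-0.02,0,0,0,1,0,0,-0.02,0,0,0,1,0,0,-0.02,0,0,0,1,0,0,-0.01,0,0,-4,1,0,0,0,0,0,-6.8,1,0,0,0,0,0,-6.8,1,0,0,0,0,0,-6.8,1,0,0,0,0,0,-6.8,1,0,0,0,0,0,-6.8,1]

```text
clock: 7.5
ee_pos: [660.2, 94.9, 159.2]
tcp_rot: [-1.421, -2.795, 0.001]
contact_force: [0.7, 0.6, -6.4]
finger_gap: 0.543
```

Call:
move_arm:
  deltas: [0,0,0,0,0,-6.8,1,0,0,0,0,0,-6.8,1,0,0,0,0,0,-6.8,1,0,0,0,0,0,-6.8,1,0,0,0,0,0,-6.8,1,0,0,0,0,0,-6.8,1,0,0,0,0,0,-6.8,1,0,0,0,0,0,-6.8,1,0,0,0,0,0,-6.8,1,0,0,0,0,0,-6.8,1]

```text
clock: 8.33
ee_pos: [654.9, 94.6, 160.1]
tcp_rot: [0.479, -3.091, -0.006]
contact_force: [0.2, -0.3, -5.2]
finger_gap: 0.542
```

```bash
python3 - <<'E'
from h import *
plan((434.6,273.8,140),133)
print("blue",ray("top",(173,293),40),"yellow",ray("top",(271,325),40),"jar",ray("top",(410,112),10), ray("scene",(190,275),5))
E
```

```text
t 8.33 tcp [654.9  94.6 160.1] toolY 107.60 gap 0.542 F [ 0.2 -0.3 -5.2] q6 -1.74
 turn(tool,deg) [  0.5   -0.64 -25.4 ]  then shift mm [ 38.8 281.3  20.1]  |d| 284.7
blue [395.74317166 421.25312959  40.        ] yellow [278.36504952 201.19277165  40.        ] jar [ 756.27541221 -259.06274686   10.        ] [ 772.94822149 -253.38432       5.        ]
```

Call:
move_arm:
  deltas: [0,0,0,0.1,-0.1,-6.6,1,0,0,0,0.1,-0.1,-6.6,1,0,0,0,0.1,-0.2,-6.4,1,0,0,0,0.1,-0.2,-5,1,0,0,0,0,0,0,1]

```text
clock: 8.75
ee_pos: [652.2, 94.4, 160.4]
tcp_rot: [1.171, -2.91, -0.005]
contact_force: [0.5, -0.0, -5.1]
finger_gap: 0.542
```

Call:
move_arm:
  deltas: [0.002,0.015,0.001,0,0,0,1,0.004,0.028,0.002,0,0,0,1,0.004,0.03,0.002,0,0,0,1,0.004,0.03,0.002,0,0,0,1,0.004,0.03,0.002,0,0,0,1,0.004,0.03,0.002,0,0,0,1,0.004,0.03,0.002,0,0,0,1,0.004,0.028,0.002,0,0,0,1,0.002,0.015,0.001,0,0,0,1,0,0,0,0,0,0,1]

```text
clock: 9.58
ee_pos: [458.4, 248.1, 146.2]
tcp_rot: [1.114, -2.931, -0.004]
contact_force: [0.5, -0.3, -5.9]
finger_gap: 0.544
```

```bash
python3 - <<'E'
from h import *
plan((434.6,273.8,52),133)
E
```

```text
t 9.58 tcp [458.4 248.1 146.2] toolY 131.61 gap 0.544 F [ 0.5 -0.3 -5.9] q6 -1.81
 turn(tool,deg) [ 0.28 -0.27 -1.39]  then shift mm [-0.1 35.  94.2]  |d| 100.5
```

Call:
move_arm:
  deltas: [0,0.007,0.01,0.1,-0.1,-0.6,1,0,0.007,0.014,0.1,-0.1,-0.6,1,0,0.007,0.014,0,0,0,1,0,0.007,0.014,0,0,0,1,0,0.006,0.014,0,0,0,1,0,0,0.014,0,0,0,1,0,0,0.01,0,0,0,1,0,0,0,0,0,0,1,0,0,0,0,0,0,1]

```text
clock: 10.33
ee_pos: [439.7, 275.3, 53.1]
tcp_rot: [-1.124, 2.926, 0.002]
contact_force: [-10.5, 1.2, 15.7]
finger_gap: 0.543
```

```bash
python3 - <<'E'
from h import *
from station import eyes
plan((434.6,273.8,52),133)
f=eyes.grab_frame("scene"); s=f["frame"]; t=eyes.grab_frame("top")["frame"]
r=lambda im,x,y,w,h: cv2.resize(im[y:y+h,x:x+w],None,fx=4,fy=4,interpolation=cv2.INTER_CUBIC)
cv2.imwrite("pics/c5.png",np.hstack([r(s,380,140,100,130),r(t,150,190,100,130)])); cv2.imwrite("pics/s5.png",s); cv2.imwrite("pics/t5.png",t)
E
```

```text
t 10.33 tcp [439.7 275.3  53.1] toolY 132.04 gap 0.543 F [-10.5   1.2  15.7] q6 -1.75
 turn(tool,deg) [-0.09  0.42 -0.96]  then shift mm [4.8 2.4 1.1]  |d| 5.5
```

View pics/c5.png

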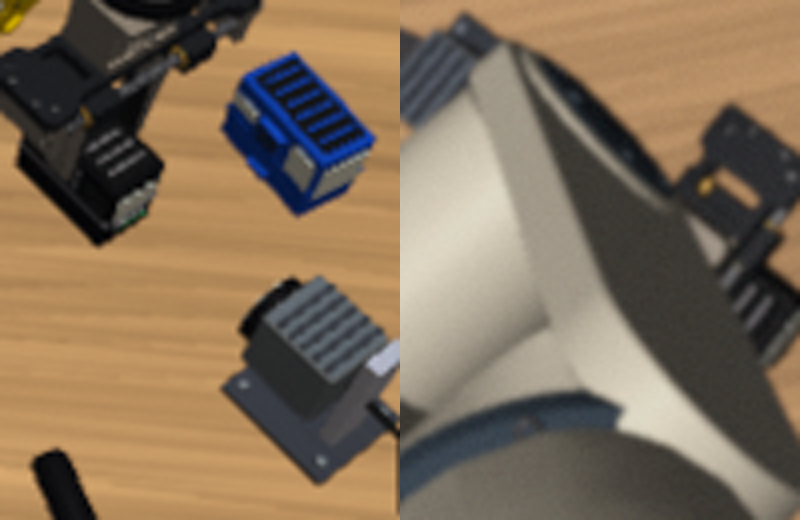

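The picture shows pack a held in front of the reader with its label end toward the lens (front face about (135,200) in the crop). The force reading is odd, so I check it again.

```bash
python3 - <<'E'
from h import *
from station import monitor
plan((434.6,273.8,52),133); print(monitor.sense()["torque"],monitor.sense()["joint_vel"].round(3))
s=cv2.imread("pics/s5.png"); P=world([439.7,275.3,np.radians(42)],[(46,25,90-0),(46,-25,90),(46,-25,22),(46,25,22),(-46,-25,22),(-46,-25,90)])
print(((proj("scene",P)-[380,140])*4).round())
E
```

```text
t 10.43 tcp [439.8 275.3  53.2] toolY 132.03 gap 0.540 F [-4.2  1.5  1.5] q6 -1.75
 turn(tool,deg) [-0.09  0.44 -0.97]  then shift mm [4.8 2.4 1.2]  |d| 5.5
[ 0.24171534  0.90870656 -0.03138637] [ 0.001 -0.004  0.005 -0.001 -0.006 -0.002]
[[174. 143.]
 [120. 179.]
 [101. 234.]
 [152. 200.]
 [ 14. 148.]
 [ 29.  90.]]
```

Call:
move_arm:
  deltas: [0.001,0.001,0,0,0,-0.3,1,0,0,0,0,0,0,1]

```text
clock: 10.6
ee_pos: [439.7, 275.4, 53.3]
tcp_rot: [-1.129, 2.922, 0.002]
contact_force: [-1.6, -0.3, -3.5]
finger_gap: 0.541
```

```bash
python3 - <<'E'
from h import *
from station import eyes
s=eyes.grab_frame("scene")["frame"]; w=wrist("w6"); plan()
a=cv2.resize(s[160:210,380:430],(400,400),interpolation=cv2.INTER_CUBIC); b=cv2.resize(w[200:400,220:420],(400,400),interpolation=cv2.INTER_CUBIC)
cv2.imwrite("pics/c6.png",np.hstack([a,b])); lw("w6")
P=world([439.7,275.3,np.radians(42)],[(-46,25,90),(-46,-25,90),(46,-25,90),(46,25,90)]); print(((proj("w6",P)-[220,200])*2).round().tolist())
E
```

```text
t 10.70 tcp [439.7 275.4  53.3] toolY 132.24 gap 0.540 F [-0.3  0.8 -2. ] q6 -1.75
[[316.0, -39.0], [90.0, -40.0], [106.0, 300.0], [296.0, 301.0]]
```

View pics/c6.png

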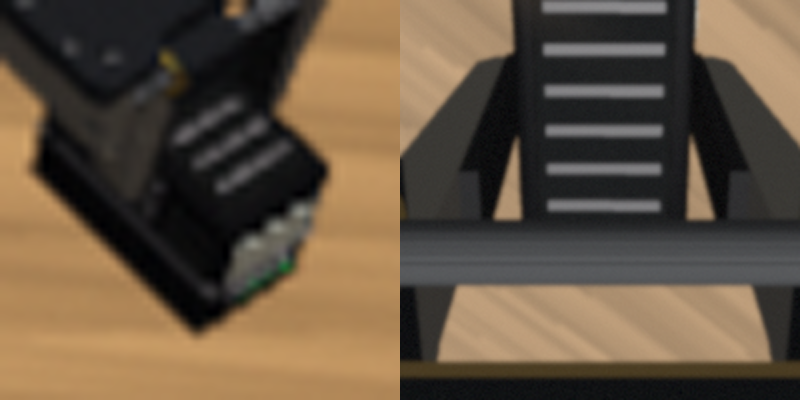

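Call:
move_arm:
  deltas: [0,0,0.003,0,0,0,1,0,0,0.003,0,0,0,1,0,0,0,0,0,0,1,0,0,0,0,0,0,1]

```text
clock: 11.03
ee_pos: [440.7, 275.8, 54.8]
tcp_rot: [-1.126, 2.921, 0.003]
contact_force: [-0.5, -0.0, -5.3]
finger_gap: 0.544
```

```bash
python3 - <<'E'
from h import *
plan()
for z in(0,8,15,22):
  P=world([439.7,275.3,np.radians(42)],[(46,25,z+68),(46,-25,z),(46,25,z),(-46,-25,z)]); print(z,((proj("scene",P)-[380,160])*8).round().tolist())
  P=world([439.7,275.3,np.radians(42)],[(-23,24,z+68),(-23,-24,z+68)]); print((((proj("w6",P) if lw("w6") is None else 0)-[220,200])*2).round().tolist())
E
```

```text
t 11.03 tcp [440.7 275.8  54.8] toolY 132.17 gap 0.544 F [-0.5 -0.  -5.3] q6 -1.75
0 [[334.0, 165.0], [189.0, 342.0], [292.0, 274.0], [20.0, 171.0]]
[[293.0, 26.0], [112.0, 25.0]]
8 [[339.0, 151.0], [193.0, 330.0], [296.0, 262.0], [23.0, 158.0]]
[[297.0, 36.0], [108.0, 35.0]]
15 [[344.0, 139.0], [197.0, 319.0], [301.0, 251.0], [26.0, 147.0]]
[[301.0, 46.0], [104.0, 45.0]]
22 [[348.0, 127.0], [201.0, 308.0], [305.0, 240.0], [28.0, 135.0]]
[[306.0, 58.0], [99.0, 56.0]]
```

```bash
python3 - <<'E'
from h import *
from station import monitor
s=monitor.sense(); print(s["q"].round(3),s["joint_torque"].round(1),s["tcp_rot"].round(3),s["torque"].round(2))
plan((434.6,273.8,45),133)
E
```

```text
[ 0.556  0.403  1.991 -0.     0.736 -1.75 ] [  0.1 -55.6 -24.3   0.    0.3  -0. ] [-1.126  2.921  0.003] [0.07 0.02 0.  ]
t 11.03 tcp [440.7 275.8  54.8] toolY 132.17 gap 0.544 F [-0.5 -0.  -5.3] q6 -1.75
 turn(tool,deg) [-0.13  0.62 -0.83]  then shift mm [5.9 2.7 9.8]  |d| 11.7
```

Call:
move_arm:
  deltas: [0,0,0.006,0,0,0,1,0,0,0.006,0,0,0,1,0,0,0.006,0,0,0,1]

```text
clock: 11.28
ee_pos: [444.8, 279.0, 46.9]
tcp_rot: [-1.121, 2.914, 0.007]
contact_force: [-19.2, -10.6, 72.7]
finger_gap: 0.552
```

```bash
python3 - <<'E'
from h import *
from station import monitor
s=monitor.sense(); print(s["q"].round(3),s["joint_torque"].round(1),s["tcp_rot"].round(3),s["torque"].round(2))
plan((434.6,273.8,45),133)
E
```

```text
[ 0.557  0.419  1.99   0.002  0.713 -1.75 ] [ -1.4 -20.8 -17.4  -0.7  -7.3   0.1] [-1.121  2.914  0.007] [-1.89  3.33  0.01]
t 11.28 tcp [444.8 279.   46.9] toolY 132.09 gap 0.552 F [-19.2 -10.6  72.7] q6 -1.75
 turn(tool,deg) [-0.15  1.11 -0.9 ]  then shift mm [11.   3.1  1.9]  |d| 11.6
```

Call:
move_arm:
  deltas: [0,0,-0.004,0,0,0,1,0,0,-0.002,0,0,0,1,0,0,0,0,0,0,1,0,0,0,0,0,0,1]

```text
clock: 11.62
ee_pos: [445.6, 279.3, 53.6]
tcp_rot: [-1.12, 2.912, 0.008]
contact_force: [0.2, -0.5, -5.0]
finger_gap: 0.539
```

```bash
python3 - <<'E'
from h import *
from station import monitor
s=monitor.sense(); print(s["q"].round(3),s["torque"].round(2))
plan((434.6,273.8,45),133)
w=wrist("w7"); cv2.imwrite("pics/w7.png",w)
E
```

```text
[ 5.570e-01  4.080e-01  1.988e+00  1.000e-03  7.240e-01 -1.750e+00] [0.08 0.03 0.03]
t 11.62 tcp [445.6 279.3  53.6] toolY 132.08 gap 0.539 F [ 0.2 -0.5 -5. ] q6 -1.75
 turn(tool,deg) [-0.19  1.26 -0.92]  then shift mm [11.8  3.5  8.6]  |d| 15.0
```

View pics/w7.png

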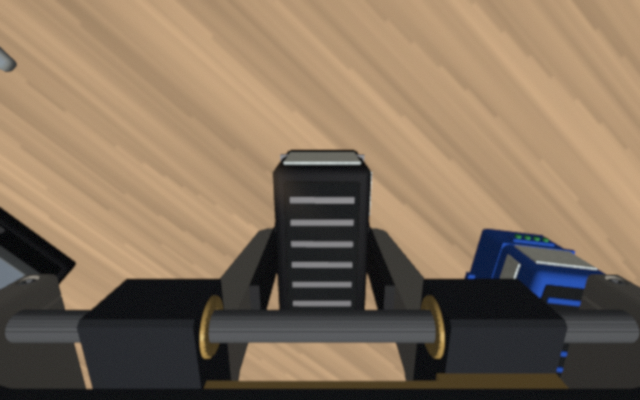

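```bash
python3 - <<'E'
from h import *
lw("w7")
p=np.array([445.6,279.3]); a=np.radians(132.1-90)
for z in(0,5,10,15,20,25):
  L=world([*p,a],[(-46,24,z+66),(-46,-24,z+66),(-46,0,z+68),(-46,0,z),(0,0,z+68)]); print(z,proj("w7",L).round(1).tolist())
  # length of slots field etc. in world
print([ray("w7",(q),68)[:2].round(1).tolist() for q in[(275,172),(370,172)]],np.linalg.norm(ray("w7",(275,172),68)-ray("w7",(370,172),68)),np.linalg.norm(ray("w7",(275,172),90)-ray("w7",(370,172),90)))
E
```

```text
0 [[367.7, 169.9], [274.7, 169.8], [321.2, 170.7], [321.5, 150.2], [321.1, 251.9]]
5 [[369.1, 172.0], [273.2, 171.9], [321.1, 172.9], [321.5, 151.3], [321.1, 256.3]]
10 [[370.5, 174.3], [271.7, 174.2], [321.1, 175.2], [321.5, 152.4], [321.1, 260.9]]
15 [[372.1, 176.7], [270.0, 176.6], [321.0, 177.7], [321.5, 153.6], [321.0, 265.8]]
20 [[373.8, 179.3], [268.2, 179.2], [321.0, 180.3], [321.4, 154.9], [321.0, 271.0]]
25 [[375.7, 182.1], [266.3, 182.0], [320.9, 183.2], [321.4, 156.2], [320.9, 276.5]]
[[427.8, 231.4], [395.2, 267.4]] 48.54128768797491 41.60244042878558
```

The pack slid about 20 mm down in the fingers, from the momentary slackening, and now stands at bench level, upright. I set it down, let go, and regrip at button height.

Call:
move_arm:
  deltas: [0,0,0.002,0,0,0,1,0,0,0,0,0,0,1,0,0,0,0,0,0,-1,0,0,0,0,0,0,-1,0,0,0,0,0,0,-1,0,0,0,0,0,0,-1,0,0,0,0,0,0,-1]

```text
clock: 12.25
ee_pos: [444.9, 278.6, 48.6]
tcp_rot: [-1.121, 2.915, 0.007]
contact_force: [-0.1, 0.9, 0.5]
finger_gap: 0.881
```

```bash
python3 - <<'E'
from h import *
plan((445.6,279.3,30),132.1)
w=wrist("w8"); cv2.imwrite("pics/w8c.png",cv2.resize(w[120:330,180:460],None,fx=2.5,fy=2.5))
E
```

```text
t 12.25 tcp [444.9 278.6  48.6] toolY 132.07 gap 0.881 F [-0.1  0.9  0.5] q6 -1.75
 turn(tool,deg) [-0.15  1.05 -0.03]  then shift mm [-1.  -0.  18.6]  |d| 18.7
```

View pics/w8c.png

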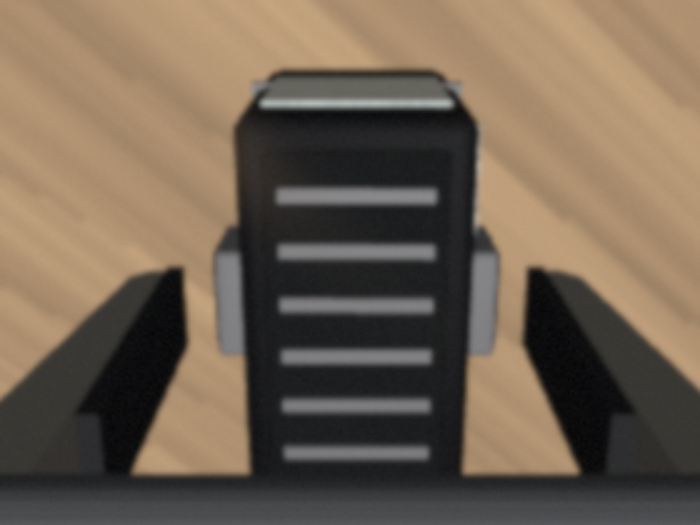

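```bash
python3 - <<'E'
from h import *
lw("w8"); r=lambda u,v,z: ray("w8",(180+u/2.5,120+v/2.5),z)[:2]
m=(r(230,295,52)+r(483,295,52))/2; d=r(483,295,52)-r(230,295,52); print("btn mid",m.round(1),np.linalg.norm(d),np.degrees(np.arctan2(-d[1],-d[0])), np.degrees(np.arctan2(d[1],d[0])))
T=[r(238,130,66),r(474,130,66)]; print("back top edge mid",np.mean(T,0).round(1),"->centre",(np.mean(T,0)+45*np.array([np.cos(np.radians(42.1)),np.sin(np.radians(42.1))])).round(1))
print(proj("w8",world([444.9,278.6,np.radians(42.1)],[(0,32,52),(0,-32,52)])), (272,238),(373,238))
E
```

```text
btn mid [441.9 277. ] 59.24870058435095 -47.82579882632585 132.17420117367416
back top edge mid [410.4 248.3] ->centre [443.8 278.5]
[[375.54459703 243.23808075]
 [266.81499749 243.1060406 ]] (272, 238) (373, 238)
```

Call:
move_arm:
  deltas: [0.001,0,0.005,0,0.5,0,-1,0.001,0,0.006,0,0.5,0,-1,0,0,0.006,0,0,0,-1,0,0,0,0,0,0,-1,0,0,0,0,0,0,-1]

```text
clock: 12.72
ee_pos: [444.6, 278.0, 30.8]
tcp_rot: [-1.127, 2.93, -0.004]
contact_force: [-0.5, -0.1, 0.1]
finger_gap: 0.999
```

```bash
python3 - <<'E'
from h import *
plan((443.5,278,30),132.1)
E
```

```text
t 12.72 tcp [444.6 278.   30.8] toolY 132.07 gap 0.999 F [-0.5 -0.1  0.1] q6 -1.74
 turn(tool,deg) [-0.18  0.1  -0.03]  then shift mm [0.8 0.7 0.8]  |d| 1.3
```

Call:
move_arm:
  deltas: [0,0,0,0,0,0,1,0,0,0,0,0,0,1,0,0,0,0,0,0,1,0,0,0,0,0,0,1,0,0,0,0,0,0,1,0,0,0,0,0,0,1,0,0,0,0,0,0,1,0,0,0,0,0,0,1]
  force: 55

```text
clock: 13.38
ee_pos: [444.1, 278.2, 31.3]
tcp_rot: [-1.127, 2.93, -0.003]
contact_force: [-0.2, 0.0, -4.5]
finger_gap: 0.542
```

Call:
move_arm:
  deltas: [0,0,-0.006,0,0,0,1,0.002,0,-0.006,0,0,-0.3,1,0.002,0.002,-0.006,0,0,-0.3,1,0.002,0,-0.002,0,0,-0.3,1,0.002,0,0,0,0,0,1,0,0,0,0,0,0,1,0,0,0,0,0,0,1]

```text
clock: 13.97
ee_pos: [434.5, 272.7, 52.5]
tcp_rot: [1.153, -2.922, 0.004]
contact_force: [-0.4, 1.1, -4.7]
finger_gap: 0.542
```

```bash
python3 - <<'E'
from h import *
plan((435.3,274,51.5),133)
E
```

```text
t 13.97 tcp [434.5 272.7  52.5] toolY 133.08 gap 0.542 F [-0.4  1.1 -4.7] q6 -1.76
 turn(tool,deg) [-0.13 -0.08  0.08]  then shift mm [-1.5  0.4  1. ]  |d| 1.8
```

Call:
move_arm:
  deltas: [-0.001,0,0.001,0,0,0,1,0,0,0,0,0,0,1,0,0,0,0,0,0,1,0,0,0,0,0,0,1,0,0,0,0,0,0,1,0,0,0,0,0,0,1,0,0,0,0,0,0,1,0,0,0,0,0,0,1,0,0,0,0,0,0,1,0,0,0,0,0,0,1]

```text
clock: 14.8
ee_pos: [435.1, 273.3, 50.5]
tcp_rot: [1.152, -2.921, 0.004]
contact_force: [-0.3, -0.1, -5.4]
finger_gap: 0.542
```

```bash
python3 - <<'E'
from h import *
from station import eyes
plan((435.3,274,51.5),133)
for n in("scene","top"): cv2.imwrite(f"pics/r_{n}.png",eyes.grab_frame(n)["frame"])
s=cv2.imread("pics/r_scene.png")
t=cv2.imread("pics/r_top.png")
d=cv2.absdiff(t,cv2.imread("pics/top0.png")).max(2)[130:290,390:500]; print("tray diff",(d>30).mean())
cv2.imwrite("pics/c9.png",np.hstack([cv2.resize(s[150:210,375:435],(480,480),interpolation=cv2.INTER_CUBIC),cv2.resize(t[130:290,390:500],(320,480),interpolation=cv2.INTER_CUBIC)]))
# the expected pack points
P=world([434.8,273.5,np.radians(43)],[(46,25,89),(46,-25,89),(46,-25,21),(46,25,21),(-46,-25,21)]); print(((proj("scene",P)-[375,150])*8).round().tolist())
E
```

```text
t 14.80 tcp [435.1 273.3  50.5] toolY 133.06 gap 0.542 F [-0.3 -0.1 -5.4] q6 -1.76
 turn(tool,deg) [-0.12 -0.15  0.06]  then shift mm [-0.7  0.4 -1. ]  |d| 1.3
tray diff 0.0
[[383.0, 195.0], [276.0, 266.0], [238.0, 378.0], [339.0, 308.0], [62.0, 208.0]]
```

View pics/c9.png

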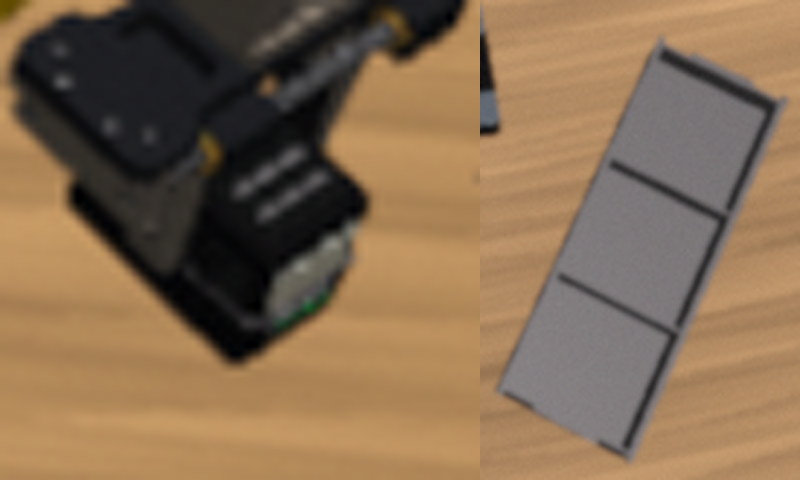

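Front end shown and held 0.8 s. The tray hasn't moved. Now turn to the left side.

Call:
move_arm:
  deltas: [0,0,0,0,0,6.9,1,0,0,0,0,0,6.9,1,0,0,0,0,0,6.9,1,0,0,0,0,0,6.9,1,0,0,0,0,0,6.9,1,0,0,0,0,0,6.9,1,0,0,0,0,0,6.9,1,0,0,0,0,0,6.9,1,0,0,0,0,0,6.9,1,0,0,0,0,0,6.9,1]

```text
clock: 15.73
ee_pos: [435.1, 273.2, 50.7]
tcp_rot: [0.767, 3.046, -0.005]
contact_force: [-0.5, -0.8, -5.2]
finger_gap: 0.542
```

Call:
move_arm:
  deltas: [0,0.005,0,0,0,6.9,1,0,0.005,0,0,0,6.9,1,0,0.005,0,0,0,4,1,0,0.004,0,0,0,0,1,0,0,0,0,0,0,1,0,0,0,0,0,0,1]

```text
clock: 16.23
ee_pos: [446.8, 288.3, 50.6]
tcp_rot: [1.251, 2.881, -0.006]
contact_force: [-0.1, 0.2, -5.7]
finger_gap: 0.542
```

```bash
python3 - <<'E'
from h import *
plan((450,288.2,51.5),43)
E
```

```text
t 16.23 tcp [446.8 288.3  50.6] toolY 43.07 gap 0.542 F [-0.1  0.2 -5.7] q6 -0.18
 turn(tool,deg) [-0.18  0.12  0.07]  then shift mm [-2.3  2.3 -0.9]  |d| 3.3
```

Call:
move_arm:
  deltas: [-0.002,0.002,-0.001,0,0,0,1,0,0,0,0,0,0,1,0,0,0,0,0,0,1,0,0,0,0,0,0,1,0,0,0,0,0,0,1,0,0,0,0,0,0,1,0,0,0,0,0,0,1,0,0,0,0,0,0,1,0,0,0,0,0,0,1,0,0,0,0,0,0,1]

```text
clock: 17.07
ee_pos: [449.0, 287.2, 51.5]
tcp_rot: [1.242, 2.886, -0.008]
contact_force: [-0.5, -0.4, -4.5]
finger_gap: 0.539
```

```bash
python3 - <<'E'
from h import *
plan((450,288.2,51.5),43)
E
```

```text
t 17.07 tcp [449.  287.2  51.5] toolY 43.43 gap 0.539 F [-0.5 -0.4 -4.5] q6 -0.19
 turn(tool,deg) [-0.25  0.11  0.43]  then shift mm [0.  1.4 0. ]  |d| 1.4
```

Call:
move_arm:
  deltas: [0,0,0,0,0,6.9,1,0,0,0,0,0,6.9,1,0,0,0,0,0,6.9,1,0,0,0,0,0,6.9,1,0,0,0,0,0,6.9,1,0,0,0,0,0,6.9,1,0,0,0,0,0,6.9,1,0,0,0,0,0,6.9,1,0,0,0,0,0,6.9,1,0,0,0,0,0,6.9,1]

```text
clock: 17.9
ee_pos: [448.7, 287.2, 51.4]
tcp_rot: [2.689, 1.619, -0.007]
contact_force: [0.7, -0.0, -5.0]
finger_gap: 0.547
```

Call:
move_arm:
  deltas: [-0.005,0,0,0,0,6.9,1,-0.005,0,0,0,0,6.9,1,-0.005,0,0,0,0,4.5,1,-0.004,0,0,0,0,0,1,0,0,0,0,0,0,1,0,0,0,0,0,0,1]

```text
clock: 18.4
ee_pos: [436.9, 272.1, 51.6]
tcp_rot: [2.92, 1.149, -0.005]
contact_force: [-0.3, 0.7, -4.8]
finger_gap: 0.545
```

```bash
python3 - <<'E'
from h import *
plan((435,273.8,51.5),-47)
E
```

```text
t 18.40 tcp [436.9 272.1  51.6] toolY -47.06 gap 0.545 F [-0.3  0.7 -4.8] q6 1.38
 turn(tool,deg) [ 0.11  0.25 -0.06]  then shift mm [-0.2 -2.6  0.1]  |d| 2.6
```

Call:
move_arm:
  deltas: [0,-0.003,0,0,0,0,1,0,0,0,0,0,0,1,0,0,0,0,0,0,1,0,0,0,0,0,0,1,0,0,0,0,0,0,1,0,0,0,0,0,0,1,0,0,0,0,0,0,1,0,0,0,0,0,0,1,0,0,0,0,0,0,1,0,0,0,0,0,0,1]

```text
clock: 19.23
ee_pos: [435.6, 275.6, 51.7]
tcp_rot: [2.917, 1.159, -0.003]
contact_force: [0.6, 0.1, -4.1]
finger_gap: 0.545
```

```bash
python3 - <<'E'
from h import *
plan((435,273.8,51.5),-47)
E
```

```text
t 19.23 tcp [435.6 275.6  51.7] toolY -46.64 gap 0.545 F [ 0.6  0.1 -4.1] q6 1.38
 turn(tool,deg) [0.12 0.18 0.36]  then shift mm [-1.7  0.9  0.2]  |d| 1.9
```

Call:
move_arm:
  deltas: [0,0,-0.015,0,0,0,1,0,0,-0.02,0,0,0,1,0,0,-0.02,0,0,0,1,0,0,-0.02,0,0,0,1,0,0,-0.02,0,0,0,1,0,0,-0.005,0,0,0,1,0,0,0,0,0,-4.5,1,0,0,0,0,0,-4.5,1]

```text
clock: 19.9
ee_pos: [434.3, 274.9, 154.5]
tcp_rot: [2.815, 1.388, -0.009]
contact_force: [-0.3, -0.2, -5.1]
finger_gap: 0.54
```

```bash
cat > tray.py <<'E'
from h import *
from station import eyes
# has the tray moved? register its picture against the first one; shift -> world
t=eyes.grab_frame("top")["frame"]; cv2.imwrite("pics/tnow.png",t); t0=cv2.imread("pics/top0.png")
def q(im):
    m=((im.max(2).astype(int)-im.min(2))<25)&(im.max(2)>70)&(im.max(2)<170); m=m.astype(np.uint8)*255; m[:, :380]=0;m[:125]=0;m[300:]=0;m[:,530:]=0
    m=cv2.morphologyEx(m,cv2.MORPH_CLOSE,np.ones((7,7))); c=max(cv2.findContours(m,0,2)[0],key=cv2.contourArea); return cv2.minAreaRect(c)
print("ref",q(t0),"\nnow",q(t)); d=cv2.absdiff(t,t0).max(2)[130:290,390:500]; print("diff",(d>30).mean())
E
python3 tray.py; python3 - <<'E'
from h import *
T=[467.4,-277.3,np.radians(-37.9)]
print(world(T,[(112,0,0),(0,0,0),(-112,0,0)]).round(1).tolist()); plan((555.8,-346,130),-37.9)
E
```

```text
ref ((446.36224365234375, 212.47952270507812), (51.800777435302734, 131.0772705078125), 25.377742767333984) 
now ((446.3936767578125, 212.48696899414062), (51.80296325683594, 131.0655517578125), 25.407718658447266)
diff 0.0
[[555.8, -346.1, 0.0], [467.4, -277.3, 0.0], [379.0, -208.5, 0.0]]
t 19.95 tcp [434.2 274.8 154.3] toolY -37.19 gap 0.543 F [ 0.3 -0.3 -4.6] q6 1.21
 turn(tool,deg) [0.01 0.39 0.71]  then shift mm [-415.2  477.3   24.3]  |d| 633.0
```

Call:
move_arm:
  deltas: [-0.012,0.013,0,0,0,0.4,1,-0.023,0.026,0,0,0,0.3,1,-0.023,0.026,0,0,0,0,1,-0.023,0.026,0,0,0,0,1,-0.023,0.026,0,0,0,0,1,-0.023,0.026,0,0,0,0,1,-0.023,0.026,0,0,0,0,1,-0.023,0.026,0,0,0,0,1,-0.023,0.026,0,0,0,0,1,-0.023,0.026,0,0,0,0,1]

```text
clock: 20.78
ee_pos: [491.1, -57.8, 148.4]
tcp_rot: [-2.828, -1.367, 0.015]
contact_force: [0.3, -0.3, -4.5]
finger_gap: 0.544
```

Call:
move_arm:
  deltas: [-0.023,0.026,0,0,0,0,1,-0.023,0.026,0,0,0,0,1,-0.023,0.026,0,0,0,0,1,-0.023,0.026,0,0,0,0,1,-0.023,0.026,0,0,0,0,1,-0.023,0.026,0,0,0,0,1,-0.02,0.023,0,0,0,0,1,-0.01,0.012,0,0,0,0,1,0,0,0,0,0,0,1]

```text
clock: 21.53
ee_pos: [531.3, -327.8, 139.8]
tcp_rot: [-2.84, -1.333, 0.023]
contact_force: [0.3, 0.1, -5.6]
finger_gap: 0.538
```

```bash
python3 - <<'E'
from h import *
plan((555.8,-346,37),-37.9)
E
```

```text
t 21.53 tcp [ 531.3 -327.8  139.8] toolY -39.74 gap 0.538 F [ 0.3  0.1 -5.6] q6 0.15
 turn(tool,deg) [-0.59  0.66 -1.83]  then shift mm [  0.7  30.5 102.8]  |d| 107.2
```

Call:
move_arm:
  deltas: [0,0.006,0.005,-0.2,0.2,-0.6,1,0,0.006,0.01,-0.2,0.2,-0.6,1,0,0.006,0.012,-0.2,0.2,-0.6,1,0,0.006,0.012,0,0,0,1,0,0.004,0.012,0,0,0,1,0,0,0.01,0,0,0,1,0,0,0,0,0,0,1,0,0,0,0,0,0,1]

```text
clock: 22.2
ee_pos: [552.9, -340.4, 66.9]
tcp_rot: [-2.814, -1.38, 0.005]
contact_force: [0.2, -0.1, -5.1]
finger_gap: 0.544
```

```bash
python3 - <<'E'
from h import *
from station import eyes
plan((555.8,-346,37),-37.9)
s=eyes.grab_frame("scene")["frame"]; s0=cv2.imread("pics/scene0.png")
d=(cv2.absdiff(s,s0).max(2)>30); 
for p in[(267.5,150.75),(242,129.5),(146.75,195.5),(172.6,221.3)]: u,v=map(int,p); print(p,d[v-4:v+5,u-4:u+5].mean().round(2))
E
```

```text
t 22.20 tcp [ 552.9 -340.4   66.9] toolY -37.75 gap 0.544 F [ 0.2 -0.1 -5.1] q6 0.10
 turn(tool,deg) [-0.44 -0.03  0.15]  then shift mm [-2.6  5.7 29.9]  |d| 30.6
(267.5, 150.75) 0.0
(242, 129.5) 0.0
(146.75, 195.5) 0.12
(172.6, 221.3) 0.0
```

Call:
move_arm:
  deltas: [-0.0025,0.0055,0,-0.4,0,0,1,0,0,0.008,0,0,0,1,0,0,0.008,0,0,0,1,0,0,0.007,0,0,0,1,0,0,0.003,0,0,0,1,0,0,0,0,0,0,1,0,0,0,0,0,0,1]

```text
clock: 22.83
ee_pos: [556.5, -346.5, 40.2]
tcp_rot: [2.819, 1.382, 0.003]
contact_force: [-0.1, 0.5, -5.6]
finger_gap: 0.546
```

```bash
python3 - <<'E'
from h import *
plan((555.8,-346,35),-37.9)
E
```

```text
t 22.83 tcp [ 556.5 -346.5   40.2] toolY -37.76 gap 0.546 F [-0.1  0.5 -5.6] q6 0.10
 turn(tool,deg) [ 0.14 -0.05  0.14]  then shift mm [-0.  -0.9  5.2]  |d| 5.2
```

Call:
move_arm:
  deltas: [0,0,0.003,0,0,0,1,0,0,0.002,0,0,0,1,0,0,0,0,0,0,1,0,0,0,0,0,0,1]

```text
clock: 23.17
ee_pos: [556.9, -346.8, 35.4]
tcp_rot: [2.818, 1.382, 0.004]
contact_force: [0.4, -0.4, -4.7]
finger_gap: 0.538
```

Call:
move_arm:
  deltas: [0,0,0.001,0,0,0,1,0,0,0.001,0,0,0,1,0,0,0,0,0,0,1]

```text
clock: 23.42
ee_pos: [557.1, -346.9, 35.7]
tcp_rot: [2.818, 1.382, 0.004]
contact_force: [0.7, -0.2, -5.1]
finger_gap: 0.541
```

Call:
move_arm:
  deltas: [0,0,0.003,0,0,0,1,0,0,0,0,0,0,1]

```text
clock: 23.58
ee_pos: [558.0, -347.4, 36.0]
tcp_rot: [2.817, 1.381, 0.005]
contact_force: [0.8, 0.1, -5.5]
finger_gap: 0.542
```

TCP 36 mm with no further descent matches standing on the 4 mm floor. I let go.

Call:
move_arm:
  deltas: [0,0,0,0,0,0,-0.7,0,0,0,0,0,0,-0.7,0,0,0,0,0,0,-0.7,0,0,0,0,0,0,-0.7,0,0,0,0,0,0,-0.7,0,0,0,0,0,0,-0.7]

```text
clock: 24.08
ee_pos: [559.8, -348.5, 36.7]
tcp_rot: [2.813, 1.38, 0.009]
contact_force: [0.1, 0.3, 0.4]
finger_gap: 0.847
```

```bash
python3 - <<'E'
from h import *
plan()
E
```

```text
t 24.08 tcp [ 559.8 -348.5   36.7] toolY -37.76 gap 0.847 F [0.1 0.3 0.4] q6 0.10
```

Call:
move_arm:
  deltas: [0,0,-0.01,0,0,0,-0.7,0,0,-0.02,0,0,0,-0.7,0,0,-0.025,0,0,0,-0.7,0,0,-0.025,0,0,0,-0.7,0,0,-0.025,0,0,0,-1,0,0,-0.01,0,0,0,-1,0,0,0,0,0,0,-1]

```text
clock: 24.67
ee_pos: [558.7, -347.9, 159.2]
tcp_rot: [2.814, 1.38, 0.009]
contact_force: [-0.3, -0.2, 0.8]
finger_gap: 0.998
```

```bash
python3 - <<'E'
from h import *
plan((659,-12.7,130),-3.2)
E
```

```text
t 24.67 tcp [ 558.7 -347.9  159.2] toolY -37.76 gap 0.998 F [-0.3 -0.2  0.8] q6 0.10
 turn(tool,deg) [  0.55   0.07 -34.56]  then shift mm [340.3  81.5  29.2]  |d| 351.1
```

Call:
move_arm:
  deltas: [0,0,0,0.1,0,-6.9,-1,0,0,0,0.1,0,-6.9,-1,0,0,0,0.1,0,-6.9,-1,0,0,0,0.1,0,-6.9,-1,0,0,0,0.1,0,-6.5,-1,0,0,0,0,0,0,-1]

```text
clock: 25.17
ee_pos: [557.6, -347.2, 155.9]
tcp_rot: [-2.264, -2.178, 0.002]
contact_force: [-0.2, 0.1, 0.3]
finger_gap: 0.996
```

Call:
move_arm:
  deltas: [0.02,0.005,0,0,0,0,-1,0.034,0.008,0.001,0,0,0,-1,0.034,0.008,0.001,0,0,0,-1,0.034,0.008,0.001,0,0,0,-1,0.034,0.008,0.001,0,0,0,-1,0.034,0.008,0.001,0,0,0,-1,0.034,0.008,0.001,0,0,0,-1,0.034,0.008,0.001,0,0,0,-1,0.034,0.008,0.001,0,0,0,-1,0.02,0.005,0,0,0,0,-1]

```text
clock: 26.0
ee_pos: [647.9, -31.6, 137.1]
tcp_rot: [-2.315, -2.114, 0.011]
contact_force: [-0.1, -0.1, -0.6]
finger_gap: 1.005
```

Call:
move_arm:
  deltas: [0,0,0,0,0,0,-1,0,0,0,0,0,0,-1]

```text
clock: 26.17
ee_pos: [648.1, -26.6, 135.1]
tcp_rot: [-2.316, -2.111, 0.011]
contact_force: [0.6, 0.2, -1.2]
finger_gap: 0.999
```

```bash
python3 - <<'E'
from h import *
plan((659,-12.7,42),-3.2)
E
python3 tray.py
```

```text
t 26.17 tcp [648.1 -26.6 135.1] toolY -5.31 gap 0.999 F [ 0.6  0.2 -1.2] q6 0.05
 turn(tool,deg) [-0.64 -0.02 -2.11]  then shift mm [14.5 10.1 93.1]  |d| 94.8
ref ((446.36224365234375, 212.47952270507812), (51.800777435302734, 131.0772705078125), 25.377742767333984) 
now ((454.5, 212.0), (174.0, 149.0), 90.0)
diff 0.7038636363636364
```

Call:
move_arm:
  deltas: [0.004,0.003,0.004,-0.3,0,-1,-1,0.004,0.003,0.008,-0.3,0,-1.1,-1,0.004,0.003,0.01,0,0,0,-1,0.003,0.001,0.01,0,0,0,-1,0,0,0.01,0,0,0,-1,0,0,0.004,0,0,0,-1,0,0,0,0,0,0,-1,0,0,0,0,0,0,-1]

```text
clock: 26.88
ee_pos: [657.4, -17.4, 81.4]
tcp_rot: [-2.288, -2.15, 0.004]
contact_force: [-0.9, 0.4, -0.4]
finger_gap: 0.998
```

```bash
python3 - <<'E'
from h import *
plan((659,-12.7,42),-3.2)
E
```

```text
t 26.88 tcp [657.4 -17.4  81.4] toolY -3.57 gap 0.998 F [-0.9  0.4 -0.4] q6 0.03
 turn(tool,deg) [-0.2   0.03 -0.37]  then shift mm [ 4.8  1.3 39.4]  |d| 39.8
```

Call:
move_arm:
  deltas: [0.0025,0.001,0.004,-0.2,0,-0.4,-1,0.002,0.0005,0.01,0,0,0,-1,0,0,0.01,0,0,0,-1,0,0,0.008,0,0,0,-1,0,0,0.004,0,0,0,-1,0,0,0,0,0,0,-1,0,0,0,0,0,0,-1]

```text
clock: 27.47
ee_pos: [659.6, -12.7, 41.9]
tcp_rot: [2.281, 2.159, 0.001]
contact_force: [-0.2, -0.3, -0.1]
finger_gap: 1.002
```

```bash
python3 - <<'E'
from h import *
plan((659,-12.7,42),-3.2)
E
```

```text
t 27.47 tcp [659.6 -12.7  41.9] toolY -3.14 gap 1.002 F [-0.2 -0.3 -0.1] q6 0.03
 turn(tool,deg) [0.06 0.03 0.06]  then shift mm [-0.  -0.6 -0.1]  |d| 0.6
```

Call:
move_arm:
  deltas: [0,0,0,0,0,0,1,0,0,0,0,0,0,1,0,0,0,0,0,0,1,0,0,0,0,0,0,1,0,0,0,0,0,0,1,0,0,0,0,0,0,1,0,0,0,0,0,0,1,0,0,0,0,0,0,1]
  force: 55

```text
clock: 28.13
ee_pos: [659.4, -12.7, 43.4]
tcp_rot: [2.281, 2.159, 0.0]
contact_force: [-1.1, 0.3, -4.7]
finger_gap: 0.544
```

Call:
move_arm:
  deltas: [0,0,-0.006,0,0,0,1,0,0,-0.008,0,0,0,1,0,0,-0.01,0,0,0,1,0,0,0,0,0,0,1]

```text
clock: 28.47
ee_pos: [658.6, -12.8, 68.3]
tcp_rot: [-2.282, -2.159, 0.002]
contact_force: [1.6, -0.3, -3.3]
finger_gap: 0.542
```

Call:
move_arm:
  deltas: [0,0,-0.015,0,0,0,1,0,0,-0.02,0,0,0,1,0,0,-0.02,0,0,0,1,0,0,-0.02,0,0,0,1,0,0,-0.01,0,0,-4,1,0,0,0,0,0,-6.8,1,0,0,0,0,0,-6.8,1,0,0,0,0,0,-6.8,1,0,0,0,0,0,-6.8,1,0,0,0,0,0,-6.8,1]

```text
clock: 29.3
ee_pos: [659.4, -12.8, 162.2]
tcp_rot: [1.417, 2.799, 0.002]
contact_force: [-0.8, -0.6, -3.5]
finger_gap: 0.545
```

Call:
move_arm:
  deltas: [0,0,0,0,0,-6.8,1,0,0,0,0,0,-6.8,1,0,0,0,0,0,-6.8,1,0,0,0,0,0,-6.8,1,0,0,0,0,0,-6.8,1,0,0,0,0,0,-6.8,1,0,0,0,0,0,-6.8,1,0,0,0,0,0,-6.8,1,0,0,0,0,0,-6.8,1,0,0,0,0,0,-6.8,1]

```text
clock: 30.13
ee_pos: [659.0, -12.8, 165.1]
tcp_rot: [-0.486, 3.097, -0.003]
contact_force: [0.2, -0.1, -3.6]
finger_gap: 0.543
```

Call:
move_arm:
  deltas: [0,0,0,0,0,-6.8,1,0,0,0,0,0,-6.8,1,0,0,0,0,0,-6.5,1,0,0,0,0,0,-4,1,0,0,0,0,0,0,1]

```text
clock: 30.55
ee_pos: [658.7, -12.8, 166.3]
tcp_rot: [-1.163, 2.91, -0.006]
contact_force: [-0.7, 0.8, -3.5]
finger_gap: 0.544
```

```bash
python3 - <<'E'
from h import *
plan((435,274,145),133)
E
```

```text
t 30.55 tcp [658.7 -12.8 166.3] toolY 133.56 gap 0.544 F [-0.7  0.8 -3.5] q6 -2.35
 turn(tool,deg) [-0.36  0.32  0.56]  then shift mm [-32.  362.3  21.3]  |d| 364.3
```

Call:
move_arm:
  deltas: [-0.002,0.018,0.001,0,0,0.3,1,-0.003,0.032,0.002,0,0,0.2,1,-0.003,0.032,0.002,0,0,0,1,-0.003,0.032,0.002,0,0,0,1,-0.003,0.032,0.002,0,0,0,1,-0.003,0.032,0.002,0,0,0,1,-0.003,0.032,0.002,0,0,0,1,-0.003,0.032,0.002,0,0,0,1,-0.003,0.032,0.002,0,0,0,1,-0.003,0.032,0.002,0,0,0,1]

```text
clock: 31.38
ee_pos: [472.2, 237.2, 147.0]
tcp_rot: [-1.091, 2.928, -0.011]
contact_force: [-0.1, 0.5, -2.9]
finger_gap: 0.54
```

Call:
move_arm:
  deltas: [-0.002,0.02,0.002,0,0,0,1,-0.002,0.01,0,0,0,0,1,0,0,0,0,0,0,1,0,0,0,0,0,0,1]

```text
clock: 31.72
ee_pos: [450.4, 268.4, 145.5]
tcp_rot: [-1.083, 2.93, -0.008]
contact_force: [-0.6, -0.5, -3.7]
finger_gap: 0.545
```

```bash
python3 - <<'E'
from h import *
plan((435,274,51.5),133)
E
```

```text
t 31.72 tcp [450.4 268.4 145.5] toolY 130.58 gap 0.545 F [-0.6 -0.5 -3.7] q6 -1.73
 turn(tool,deg) [-0.65  0.83 -2.42]  then shift mm [ 7.5 14.6 94. ]  |d| 95.4
```

Call:
move_arm:
  deltas: [0.002,0.003,0.008,-0.2,0.3,-0.8,1,0.002,0.003,0.013,-0.2,0.3,-0.8,1,0.002,0.003,0.014,-0.2,0.2,-0.8,1,0.001,0.003,0.014,0,0,0,1,0,0.002,0.014,0,0,0,1,0,0,0.014,0,0,0,1,0,0,0.008,0,0,0,1,0,0,0,0,0,0,1,0,0,0,0,0,0,1]

```text
clock: 32.47
ee_pos: [437.7, 268.5, 51.3]
tcp_rot: [1.143, -2.923, 0.002]
contact_force: [0.3, -0.1, -3.7]
finger_gap: 0.54
```

```bash
python3 - <<'E'
from h import *
plan((435,274,51.5),133)
w=wrist("w10"); lw("w10")
x,y=444,278
from station import monitor
p=monitor.sense()["ee_pos"]
for z in(0,21): print(z,proj("w10",world([p[0],p[1],np.radians(43)],[(-46,24,z+66),(-46,-24,z+66)])).round(1).tolist())
g=w.max(2).astype(int)
for v in(168,174,180,186): print(v,"dark cols",[int(c) for c in np.where(g[v,240:400]<60)[0][[0,-1]]+240] if (g[v,240:400]<60).any() else None)
print("col321:",[(v,int(g[v,321])) for v in range(140,200,4)])
E
```

```text
t 32.47 tcp [437.7 268.5  51.3] toolY 132.71 gap 0.540 F [ 0.3 -0.1 -3.7] q6 -1.77
 turn(tool,deg) [ 0.01 -0.17 -0.29]  then shift mm [-1.8  5.8 -0.2]  |d| 6.1
0 [[367.7, 169.4], [274.1, 169.8]]
21 [[374.6, 178.3], [267.2, 178.7]]
168 dark cols [281, 363]
174 dark cols [277, 367]
180 dark cols [273, 372]
186 dark cols [270, 374]
col321: [(140, 172), (144, 170), (148, 180), (152, 194), (156, 186), (160, 42), (164, 102), (168, 102), (172, 129), (176, 92), (180, 17), (184, 27), (188, 37), (192, 39), (196, 29)]
```

Call:
move_arm:
  deltas: [-0.001,0.003,0,0,0,-0.3,1,-0.001,0.003,0,0,0,0,1,0,0,0,0,0,0,1,0,0,0,0,0,0,1]

```text
clock: 32.85
ee_pos: [436.5, 275.4, 53.4]
tcp_rot: [-1.151, 2.922, -0.0]
contact_force: [1.6, -0.7, -4.7]
finger_gap: 0.542
```

Call:
move_arm:
  deltas: [0,0,0,0,0,0,1,0,0,0,0,0,0,1,0,0,0,0,0,0,1,0,0,0,0,0,0,1,0,0,0,0,0,0,1,0,0,0,0,0,0,1,0,0,0,0,0,0,1,0,0,0,0,0,0,1,0,0,0,0,0,0,1,0,0,0,0,0,0,1]

```text
clock: 33.68
ee_pos: [437.1, 276.1, 54.7]
tcp_rot: [-1.151, 2.92, 0.0]
contact_force: [0.7, 0.4, -3.6]
finger_gap: 0.542
```

```bash
python3 - <<'E'
from h import *
plan((435,274,51.5),133)
E
python3 tray.py
```

```text
t 33.68 tcp [437.1 276.1  54.7] toolY 133.04 gap 0.542 F [ 0.7  0.4 -3.6] q6 -1.76
 turn(tool,deg) [-0.06  0.17  0.04]  then shift mm [ 3.  -0.1  3.2]  |d| 4.4
ref ((446.36224365234375, 212.47952270507812), (51.800777435302734, 131.0772705078125), 25.377742767333984) 
now ((446.20819091796875, 212.40187072753906), (51.41884994506836, 131.07015991210938), 25.395910263061523)
diff 0.061079545454545456
```

The pose drifted about 3 mm during the hold, so I correct it and hold again.

Call:
move_arm:
  deltas: [0.003,0,0.004,0,0,0,1,0,0,0,0,0,0,1,0,0,0,0,0,0,1,0,0,0,0,0,0,1,0,0,0,0,0,0,1,0,0,0,0,0,0,1,0,0,0,0,0,0,1,0,0,0,0,0,0,1,0,0,0,0,0,0,1]

```text
clock: 34.48
ee_pos: [434.6, 273.7, 50.1]
tcp_rot: [-1.151, 2.92, 0.0]
contact_force: [0.6, -0.0, -2.8]
finger_gap: 0.54
```

```bash
python3 - <<'E'
from h import *
plan((435,274,51.5),133)
E
```

```text
t 34.48 tcp [434.6 273.7  50.1] toolY 133.04 gap 0.540 F [ 0.6 -0.  -2.8] q6 -1.76
 turn(tool,deg) [-0.06  0.16  0.04]  then shift mm [-0.5 -0.1 -1.4]  |d| 1.4
```

Call:
move_arm:
  deltas: [0,0,0,0,0,6.9,1,0,0,0,0,0,6.9,1,0,0,0,0,0,6.9,1,0,0,0,0,0,6.9,1,0,0,0,0,0,6.9,1,0,0,0,0,0,6.9,1,0,0,0,0,0,6.9,1,0,0,0,0,0,6.9,1,0,0,0,0,0,6.9,1,0,0,0,0,0,6.9,1]

```text
clock: 35.32
ee_pos: [435.0, 274.0, 50.5]
tcp_rot: [0.767, 3.043, 0.004]
contact_force: [-0.2, -0.1, -3.7]
finger_gap: 0.543
```

Call:
move_arm:
  deltas: [0,0.005,0,0,0,6.9,1,0,0.005,0,0,0,6.9,1,0,0.005,0,0,0,4,1,0,0.004,0,0,0,0,1,0,0,0,0,0,0,1,0,0,0,0,0,0,1]

```text
clock: 35.82
ee_pos: [447.0, 289.4, 50.7]
tcp_rot: [1.251, 2.879, 0.004]
contact_force: [1.0, -0.4, -3.9]
finger_gap: 0.543
```

```bash
python3 - <<'E'
from h import *
plan((450,288.2,51.5),43)
E
```

```text
t 35.82 tcp [447.  289.4  50.7] toolY 43.04 gap 0.543 F [ 1.  -0.4 -3.9] q6 -0.18
 turn(tool,deg) [0.2  0.07 0.04]  then shift mm [-2.9  1.4 -0.8]  |d| 3.4
```

Call:
move_arm:
  deltas: [-0.003,0.001,0,0,0,0,1,0,0,0,0,0,0,1,0,0,0,0,0,0,1,0,0,0,0,0,0,1,0,0,0,0,0,0,1,0,0,0,0,0,0,1,0,0,0,0,0,0,1,0,0,0,0,0,0,1,0,0,0,0,0,0,1,0,0,0,0,0,0,1]

```text
clock: 36.65
ee_pos: [449.1, 286.7, 50.5]
tcp_rot: [1.242, 2.884, 0.002]
contact_force: [0.1, 0.1, -4.2]
finger_gap: 0.542
```

```bash
python3 - <<'E'
from h import *
plan((450,288.2,51.5),43)
E
```

```text
t 36.65 tcp [449.1 286.7  50.5] toolY 43.39 gap 0.542 F [ 0.1  0.1 -4.2] q6 -0.19
 turn(tool,deg) [0.13 0.06 0.39]  then shift mm [ 0.5  1.7 -1. ]  |d| 2.0
```

Call:
move_arm:
  deltas: [0,0,0,0,0,6.9,1,0,0,0,0,0,6.9,1,0,0,0,0,0,6.9,1,0,0,0,0,0,6.9,1,0,0,0,0,0,6.9,1,0,0,0,0,0,6.9,1,0,0,0,0,0,6.9,1,0,0,0,0,0,6.9,1,0,0,0,0,0,6.9,1,0,0,0,0,0,6.9,1]

```text
clock: 37.48
ee_pos: [449.0, 286.9, 50.5]
tcp_rot: [2.691, 1.619, 0.004]
contact_force: [0.3, 0.7, -3.5]
finger_gap: 0.545
```

Call:
move_arm:
  deltas: [-0.005,0,0,0,0,6.9,1,-0.005,0,0,0,0,6.9,1,-0.005,-0.001,0,0,0,4.3,1,-0.004,-0.001,0,0,0,0,1,0,0,0,0,0,0,1,0,0,0,0,0,0,1]

```text
clock: 37.98
ee_pos: [435.8, 273.2, 50.6]
tcp_rot: [2.922, 1.154, 0.005]
contact_force: [-0.6, 0.1, -3.9]
finger_gap: 0.543
```

```bash
python3 - <<'E'
from h import *
plan((435,273.8,51.5),-47)
E
```

```text
t 37.98 tcp [435.8 273.2  50.6] toolY -46.90 gap 0.543 F [-0.6  0.1 -3.9] q6 1.38
 turn(tool,deg) [ 0.06 -0.16  0.1 ]  then shift mm [-0.2 -1.  -0.9]  |d| 1.3
```

Call:
move_arm:
  deltas: [0,0,-0.001,0,0,0,1,0,0,0,0,0,0,1,0,0,0,0,0,0,1,0,0,0,0,0,0,1,0,0,0,0,0,0,1,0,0,0,0,0,0,1,0,0,0,0,0,0,1,0,0,0,0,0,0,1,0,0,0,0,0,0,1,0,0,0,0,0,0,1]

```text
clock: 38.82
ee_pos: [436.8, 274.2, 51.9]
tcp_rot: [-2.918, -1.164, -0.007]
contact_force: [-0.1, 0.2, -3.4]
finger_gap: 0.541
```

```bash
python3 - <<'E'
from h import *
plan((435,273.8,51.5),-47)
E
```

```text
t 38.82 tcp [436.8 274.2  51.9] toolY -46.48 gap 0.541 F [-0.1  0.2 -3.4] q6 1.37
 turn(tool,deg) [ 0.08 -0.23  0.52]  then shift mm [-1.6 -1.   0.4]  |d| 1.9
```

Call:
move_arm:
  deltas: [0,0,-0.015,0,0,0,1,0,0,-0.02,0,0,0,1,0,0,-0.02,0,0,0,1,0,0,-0.02,0,0,0,1,0,0,-0.02,0,0,0,1,0,0,-0.005,0,0,0,1,0,0,0,0,0,-4.5,1,0,0,0,0,0,-4.5,1]

```text
clock: 39.48
ee_pos: [435.1, 273.1, 154.6]
tcp_rot: [2.815, 1.393, 0.002]
contact_force: [-0.3, -1.0, -4.9]
finger_gap: 0.543
```

```bash
python3 tray.py; python3 - <<'E'
from h import *
from station import eyes
plan((379,-208.5,140),-37.9)
s=eyes.grab_frame("scene")["frame"]; cv2.imwrite("pics/s11.png",s); t=cv2.imread("pics/tnow.png")
cv2.imwrite("pics/c11.png",np.hstack([cv2.resize(t[120:300,380:520],(420,540),interpolation=cv2.INTER_CUBIC),cv2.resize(s[120:255,135:230],(380,540),interpolation=cv2.INTER_CUBIC)]))
E
```

```text
ref ((446.36224365234375, 212.47952270507812), (51.800777435302734, 131.0772705078125), 25.377742767333984) 
now ((446.3936767578125, 212.48696899414062), (51.80296325683594, 131.0655517578125), 25.407718658447266)
diff 0.06085227272727273
t 39.53 tcp [434.9 273.  154.4] toolY -37.01 gap 0.541 F [-0.2  0.2 -4.9] q6 1.20
 turn(tool,deg) [ 0.04 -0.02  0.89]  then shift mm [-414.3  251.7   14.4]  |d| 485.0
```

View pics/c11.png

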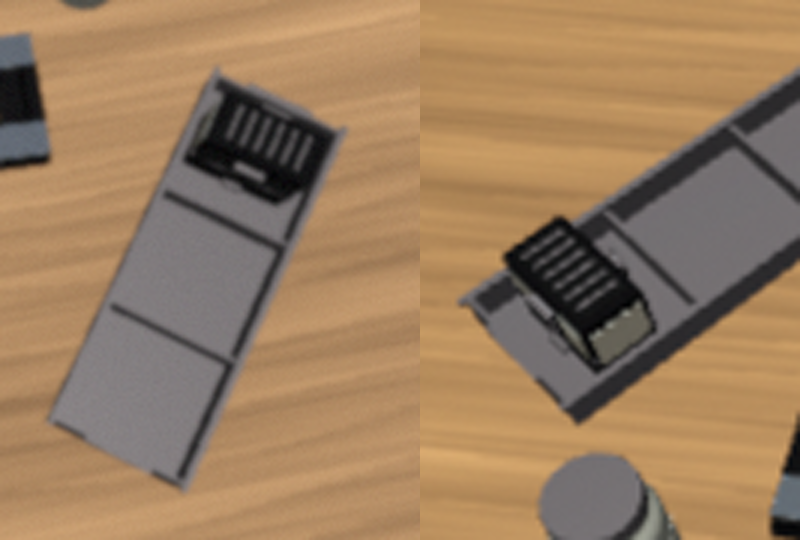

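Pack a stands upright in the far compartment, and the tray hasn't moved. Pack b goes to the near compartment.

Call:
move_arm:
  deltas: [-0.014,0.009,0,0,0,0.5,1,-0.029,0.018,0,0,0,0.4,1,-0.029,0.018,0,0,0,0,1,-0.029,0.018,0,0,0,0,1,-0.029,0.018,0,0,0,0,1,-0.029,0.018,0,0,0,0,1,-0.029,0.018,0,0,0,0,1,-0.029,0.018,0,0,0,0,1,-0.029,0.018,0,0,0,0,1,-0.029,0.018,0,0,0,0,1]

```text
clock: 40.42
ee_pos: [390.4, -55.2, 147.8]
tcp_rot: [-2.841, -1.336, 0.004]
contact_force: [1.3, 0.1, -4.1]
finger_gap: 0.539
```

Call:
move_arm:
  deltas: [-0.029,0.018,0,0,0,0,1,-0.029,0.018,0,0,0,0,1,-0.029,0.018,0,0,0,0,1,-0.029,0.018,0,0,0,0,1,-0.015,0.009,0,0,0,0,1,0,0,0,0,0,0,1,0,0,0,0,0,0,1]

```text
clock: 41.0
ee_pos: [362.6, -220.3, 144.4]
tcp_rot: [-2.859, -1.296, 0.008]
contact_force: [-0.4, 0.9, -3.6]
finger_gap: 0.538
```

```bash
python3 - <<'E'
from h import *
from station import eyes
plan((379,-208.5,70),-37.9)
s=eyes.grab_frame("scene")["frame"]; s0=cv2.imread("pics/s11.png")
d=(cv2.absdiff(s,s0).max(2)>30)
for p in[(267.5,150.75),(242,129.5),(146.75,195.5),(172.6,221.3)]: u,v=map(int,p); print(p,d[v-4:v+5,u-4:u+5].mean().round(2))
E
```

```text
t 41.00 tcp [ 362.6 -220.3  144.4] toolY -41.21 gap 0.538 F [-0.4  0.9 -3.6] q6 0.17
 turn(tool,deg) [-0.28  0.19 -3.31]  then shift mm [19.4  5.6 74.4]  |d| 77.1
(267.5, 150.75) 0.0
(242, 129.5) 0.98
(146.75, 195.5) 0.0
(172.6, 221.3) 0.0
```

Call:
move_arm:
  deltas: [0.004,0.001,0.005,-0.1,0,-1.1,1,0.004,0.001,0.01,-0.1,0.1,-1.1,1,0.004,0.001,0.01,-0.1,0.1,-1.1,1,0.004,0.001,0.01,0,0,0,1,0.002,0.001,0.012,0,0,0,1,0,0,0.012,0,0,0,1,0,0,0,0,0,0,1,0,0,0,0,0,0,1]

```text
clock: 41.72
ee_pos: [380.7, -198.6, 80.5]
tcp_rot: [-2.811, -1.399, -0.002]
contact_force: [-0.0, -0.1, -3.2]
finger_gap: 0.54
```

```bash
python3 - <<'E'
from h import *
plan((379,-208.5,37),-37.9)
E
```

```text
t 41.72 tcp [ 380.7 -198.6   80.5] toolY -37.08 gap 0.540 F [-0.  -0.1 -3.2] q6 0.16
 turn(tool,deg) [-0.07 -0.1   0.82]  then shift mm [-8.9  4.7 43.5]  |d| 44.6
```

Call:
move_arm:
  deltas: [-0.004,0.002,0.005,0,0,0.5,1,-0.004,0.002,0.006,0,0,0.3,1,0,0,0.009,0,0,0,1,0,0,0.009,0,0,0,1,0,0,0.006,0,0,0,1,0,0,0,0,0,0,1,0,0,0,0,0,0,1]

```text
clock: 42.3
ee_pos: [380.2, -207.5, 43.1]
tcp_rot: [-2.822, -1.38, -0.004]
contact_force: [-0.4, -0.3, -4.0]
finger_gap: 0.539
```

```bash
python3 - <<'E'
from h import *
plan((379,-208.5,35),-37.9)
E
```

```text
t 42.30 tcp [ 380.2 -207.5   43.1] toolY -37.87 gap 0.539 F [-0.4 -0.3 -4. ] q6 0.15
 turn(tool,deg) [ 0.06 -0.12  0.03]  then shift mm [-1.6 -0.3  8.1]  |d| 8.2
```

Call:
move_arm:
  deltas: [-0.001,0,0.004,0,0,0,1,0,0,0.004,0,0,0,1,0,0,0,0,0,0,1,0,0,0,0,0,0,1]

```text
clock: 42.63
ee_pos: [380.0, -208.7, 35.3]
tcp_rot: [2.822, 1.379, 0.005]
contact_force: [-1.0, 0.2, -3.6]
finger_gap: 0.54
```

Call:
move_arm:
  deltas: [0,0,0.002,0,0,0,1,0,0,0,0,0,0,1]

```text
clock: 42.8
ee_pos: [380.4, -208.8, 35.6]
tcp_rot: [2.822, 1.379, 0.005]
contact_force: [0.2, 1.1, -4.2]
finger_gap: 0.543
```

Call:
move_arm:
  deltas: [0,0,0,0,0,0,-0.7,0,0,0,0,0,0,-0.7,0,0,0,0,0,0,-0.7,0,0,0,0,0,0,-0.7,0,0,0,0,0,0,-0.7,0,0,0,0,0,0,-0.7]

```text
clock: 43.3
ee_pos: [381.8, -209.7, 36.0]
tcp_rot: [2.819, 1.378, 0.008]
contact_force: [-0.0, -0.7, 0.3]
finger_gap: 0.85
```

Call:
move_arm:
  deltas: [0,0,-0.01,0,0,0,-0.7,0,0,-0.02,0,0,0,-0.7,0,0,-0.025,0,0,0,-0.7,0,0,-0.025,0,0,0,-0.7,0,0,-0.03,0,0,0,-0.7,0,0,-0.03,0,0,0,-0.7,0.03,0,-0.01,0,0,0,-0.7,0.035,0,0,0,0,0,-0.7,0.035,0,0,0,0,0,-0.7,0.035,0,0,0,0,0,-0.7]

```text
clock: 44.13
ee_pos: [463.4, -103.4, 201.3]
tcp_rot: [2.823, 1.364, 0.012]
contact_force: [0.3, -0.6, 0.0]
finger_gap: 0.848
```

Call:
move_arm:
  deltas: [0.035,0,0,0,0,0,-0.7,0.035,0,0,0,0,0,-0.7,0.035,0,0,0,0,0,-0.7,0.035,0,0,0,0,0,-0.7,0.02,0,0,0,0,0,-0.7,0,0,0,0,0,0,-0.7,0,0,0,0,0,0,-0.7]

```text
clock: 44.72
ee_pos: [570.2, 34.8, 209.1]
tcp_rot: [2.817, 1.37, 0.023]
contact_force: [0.0, -0.3, -0.8]
finger_gap: 0.851
```

```bash
python3 - <<'E'
from h import *
from station import eyes
plan()
s=eyes.grab_frame("scene")["frame"]; t=eyes.grab_frame("top")["frame"]
cv2.imwrite("pics/c12.png",np.vstack([np.hstack([cv2.resize(t[120:300,380:520],(420,540)),cv2.resize(s[115:250,135:275],(380,540))])]))
E
```

```text
t 44.72 tcp [570.2  34.8 209.1] toolY -38.15 gap 0.851 F [ 0.  -0.3 -0.8] q6 0.73
```

View pics/c12.png

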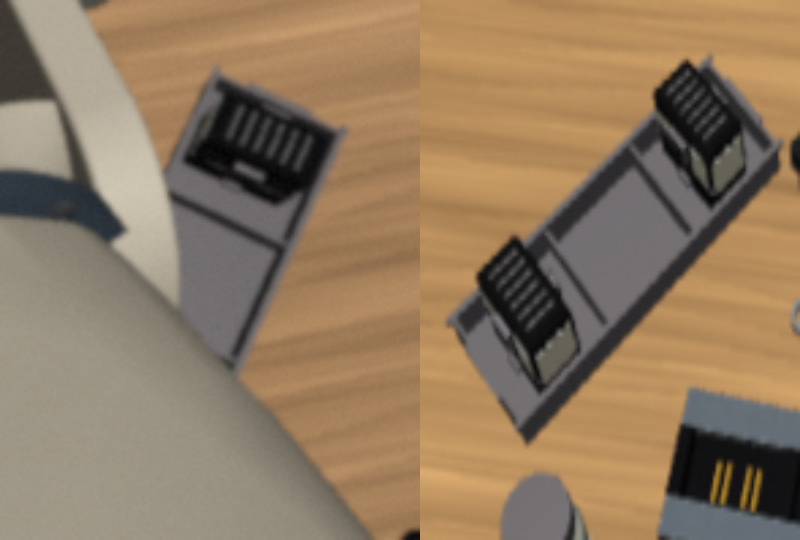

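Both packs stand upright in separate compartments. One last numeric check that the bystanders haven't moved, then I hand in.

```bash
python3 - <<'E'
from h import *
from station import eyes, order
a=cv2.imread("pics/scene0.png"); b=cv2.imread("pics/s11.png"); c=eyes.grab_frame("scene")["frame"]
for n,(x,y,w,h) in dict(wrench=(268,185,58,26),tape=(288,150,40,40),driver=(385,248,42,75),jar=(160,230,50,55),slide=(280,272,58,45),blue=(432,150,45,45),yellow=(358,115,40,40),reader=(435,205,50,60)).items():
    print(n,[(cv2.absdiff(a,i).max(2)[y:y+h,x:x+w]>30).mean().round(3) for i in(b,c)])
print(order.hand_in())
E
```

```text
wrench [np.float64(0.0), np.float64(0.0)]
tape [np.float64(0.0), np.float64(0.353)]
driver [np.float64(0.0), np.float64(0.0)]
jar [np.float64(0.0), np.float64(0.0)]
slide [np.float64(0.0), np.float64(0.0)]
blue [np.float64(0.0), np.float64(0.0)]
yellow [np.float64(0.184), np.float64(0.0)]
reader [np.float64(0.0), np.float64(0.0)]
the job is handed in; nothing more can be done
None
```

I checked in the two packs that were there, pack_a from the left bay and then pack_b from the middle bay; the right bay was empty. Each was unlatched by its buttons and shown to the reader front, left and back. Pack_a now stands in the far tray compartment and pack_b in the near one. The job is handed in at about 45 s, but it gives no verdict, so I can't confirm that the reader logged the six faces.

**Pack_a slip:** it slid about 20 mm down in the fingers on the way to the reader. It came down on the bench and a test push there peaked at 73 N on the wrist, under the 120 N limit. I set it down, regripped it at button height, and then did its readings.

**Readings:** before and after each hold, the measured pose was within about 2 mm of target and 0.5° of square to the estimated reader heading. That leaves out a few mm of uncertainty in where the reader's lens is. Pack_b's first front hold drifted 4 mm, so I corrected it and held that face again.

**Placing:** I released each pack when it stopped descending at the tray-floor height. The force reading still showed the pack's weight at that moment, so it did not confirm contact on its own.

**Final checks:**
- **Packs and tray:** the last picture shows both packs upright inside separate compartments. The tray was unmoved at the last check before pack_b's placing. The robot was clear of everything.
- **Other things on the bench:** the wrench, driver, jar, slide pack, blue look-alike and reader matched the first picture. The tape matched in the previous picture and was partly changed in the last one, which I put down to the arm in front of it. The yellow look-alike was the other way round: changed in the previous picture, matching in the last.

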